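# Change the cartridges of the under-sink water filter

### The arm

A 6-joint arm with a two-finger parallel gripper is mounted at the origin on the work surface. World frame = base frame: x ahead of the robot, y to its left, z up, the work surface at z = 0. Lengths are in m, angles in rad, forces in N, time in s.
With the tool pointing down it reaches from about 0.4 to 0.925 m from the base axis. Payload 12.5 kg.
Tool frame: the origin (TCP) lies between the finger pads; the fingertips stand 25 mm ahead of it and the grasp point (between the pads) lies 6 mm ahead of it (arm.tip_reach is the distance from the TCP to the fingertips, in m); z points along the fingers, y is the direction in which the jaws open and shut (so a half turn about z gives the same grasp; the last joint's range is limited). The gripper opens to 95 mm and grips with 3 to 60 N. Pads are 20 mm wide; open, the fingers measure 119 mm over their backs; the gripper's body (75 mm by 180 mm) begins 59 mm behind the grasp point.
Start: joints at [1.131, 0.491, 1.559, -0, 1.092, -0.106], TCP at [0.205, 0.591, 0.24] pointing down, gripper open.
Joint ranges: [-3.1, 3.1], [-0.84, 2.19], [0.05, 2.79], [-1.13, 4.28], [0.06, 2.93], [-2.69, 2.69]. Speed limits (rad/s): [2.22, 2.22, 2.79, 3.14, 3.14, 3.14].

### API

Orientations are given as a unit quaternion [x, y, z, w].
In Python, from bench import readout, imaging, ticket, arm gives the robot as it stands.
- The arm moves only by the shell command python3 -m creep 'ROWS' [OPENING]. ROWS is JSON, a list that holds one entry, the list of rows, each a list of 6 numbers: the shift along the tool's x, y, z scaled (see below), then the turn, a rotation vector about the tool's x, y, z scaled (see below). A call has 1 to 8 rows; each row shifts and turns the pose as measured when the row begins, along the tool's axes as they then stand; what a row does not reach is not made up. The controller multiplies each number of a shift by 0.2 m and each number of a turn by 180 degrees. A row lasts 1/12 s, in which the tool goes at most 41.7 mm and 7.16 degrees, less where a joint would pass 70% of its speed; a pose out of reach is approached as far as the arm can. A call with a number of a shift or a turn outside -1 to 1 is refused whole. A call with a gripper value outside its range is refused whole. OPENING is the closure, from 0 (fully open) to 1 (shut), set as the call begins (- or left out, the last holds). The fingers move at their own pace and stop on an object; the grip force is fixed at half the most. Time passes only in rows, so rows that do not move let the fingers close. It gives the time, the measured TCP pose, the force and the opening at its end, in the units of the state.
- readout.get_obs(): the state, without advancing time (a new reading comes with each control period).
- imaging.snapshot(name): name is "side" or "top" or "wrist"; returns a dict with "image" (400x640x3 uint8, blue, green, red), "fx", "fy", "cx", "cy" (pixels), "world_from_camera" (4x4, takes a point from camera to world coordinates). Camera axes: x right, y up, looking along -z (the intrinsics and any distortion apply to the point x, -y, -z); pixel columns grow to the right and rows downward; lengths in m; the calibration is good to about 2 mm. A picture is of the moment at which its call begins. There is no depth.
- ticket.finish_job(): hands the job in, once; it reports no verdict.
The state is a dict: "clock": time; "qpos": joint angles; "dq": joint speeds; "joint_torque": joint torques, N m; "tcp_pos": TCP position; "eef_rot": TCP orientation; "wrist_force": force on the tool from outside, world axes, zero at the start; "ft_torque": the same for the moment, N m; "opening": finger opening in m.
Only numpy, scipy, OpenCV 4.12 (cv2) and the standard library are available. Lean on these libraries where they do the work, as an engineer would, in place of code of your own. Each camera call takes 0.05 s, during which the arm holds its last target.

### The job

Change the water filter's cartridges: first turn the selector to one dot (shut). With it shut, take every spent cartridge out of the rack's clips and lay it in the orange basket standing by itself on the floor, and snap every fresh cartridge lying on the floor fully home into both clips of any place of the rack; then flush them by turning the selector to two dots and leaving it there for three seconds, and last set it to three dots (filter). Leave the can, the pipe reducer and the nail brush where they are.

Things in the scene. Friction and masses are not known exactly. Their poses are not given: they have to be found in the camera images.
- fresh1_mid (a point): Fresh white round cartridge, 26 mm diameter, 154 mm long, a grey square cap (36 x 36 mm, 16 mm long) on each end; lies on the caps' flats without rolling, axis 18 mm up; rigid, 60 to 130 g. Point: its centre, on the axis; x runs along it (ends alike), z up as it starts. Starts on the floor; may be absent (None): 2 or 3 are present.
- fresh2_mid (a point): Fresh white round cartridge, 26 mm diameter, 154 mm long, a grey square cap (36 x 36 mm, 16 mm long) on each end; lies on the caps' flats without rolling, axis 18 mm up; rigid, 60 to 130 g. Point: its centre, on the axis; x runs along it (ends alike), z up as it starts. Starts on the floor; may be absent (None): 2 or 3 are present.
- fresh3_mid (a point): Fresh white round cartridge, 26 mm diameter, 154 mm long, a grey square cap (36 x 36 mm, 16 mm long) on each end; lies on the caps' flats without rolling, axis 18 mm up; rigid, 60 to 130 g. Point: its centre, on the axis; x runs along it (ends alike), z up as it starts. Starts on the floor; may be absent (None): 2 or 3 are present.
- spent1_mid (a point): Spent white round cartridge, 26 mm diameter, 154 mm long, a grey square cap (36 x 36 mm, 16 mm long) on each end; lies on the caps' flats without rolling, axis 18 mm up; rigid, 60 to 130 g. Point: its centre, on the axis; x runs along it (ends alike), z up as it starts. Looks like a fresh one, but starts in the rack's clips; may be absent (None): 1 or 2 are present.
- spent2_mid (a point): Spent white round cartridge, 26 mm diameter, 154 mm long, a grey square cap (36 x 36 mm, 16 mm long) on each end; lies on the caps' flats without rolling, axis 18 mm up; rigid, 60 to 130 g. Point: its centre, on the axis; x runs along it (ends alike), z up as it starts. Looks like a fresh one, but starts in the rack's clips; may be absent (None): 1 or 2 are present.
- rack: Fixed steel rack with 3 clip places side by side, 62 mm apart along its y. Two bars along y, 14 mm wide, 29 mm high, centred at x = -45 and +45 mm, with open floor between for fingers. Per place each bar has a clip: two sprung steel jaws, 12 mm wide, open upwards, tips 60 mm above the floor, lips 18 mm apart. Origin: floor level, centre.
- slot1 (a point): First clip place of the rack: centre of a cartridge seated in it, 42 mm above the floor. x: its axis; y: along the row; z: up. Press the cartridge down sideways into both clips at once, 10 to 20 N; it meets the lips 20 mm above its seat and snaps in, pulls straight up out with a like force. End caps stay outside the clips: about 7 mm play along x.
- slot2 (a point): Second clip place of the rack: centre of a cartridge seated in it, 42 mm above the floor. x: its axis; y: along the row; z: up. Press the cartridge down sideways into both clips at once, 10 to 20 N; it meets the lips 20 mm above its seat and snaps in, pulls straight up out with a like force. End caps stay outside the clips: about 7 mm play along x.
- slot3 (a point): Third clip place of the rack: centre of a cartridge seated in it, 42 mm above the floor. x: its axis; y: along the row; z: up. Press the cartridge down sideways into both clips at once, 10 to 20 N; it meets the lips 20 mm above its seat and snaps in, pulls straight up out with a like force. End caps stay outside the clips: about 7 mm play along x.
- selector (a joint): Angle (rad) of the selector knob on the white valve block: 0 = pointer at one dot (shut), 0.7 = two dots (flush), 1.4 = three dots (filter). Grows clockwise seen from above. A detent at each mark pulls it in (about 0.06 N m to turn out); stops just beyond 0 and 1.4. Starts anywhere from two to three dots.
- selector_grip (a point): On the selector's vertical axis, half-way up its grip bar, 55 mm above the floor. Bar 44 mm long, 13 mm thick, 26 mm tall (42 to 68 mm above the floor) on a disc 48 mm across. The point turns with the knob: x is the bar's long axis, towards its pointer end (black nose, white line on top); z up.
- valve: Fixed white valve block, 90 x 90 x 30 mm, under the selector; origin at floor level under the knob's axis. Groups of one, two and three black dots round the knob, 37 mm from its axis: two dots towards the block's x (roughly away from the robot), one dot 40 degrees anticlockwise of that seen from above, three dots 40 degrees clockwise.
- basket_in (a point): Centre of the inner floor (4 mm above the ground) of the orange plastic basket that stands by itself: fixed, open on top, outside 170 mm (its x) by 220 mm (its y), walls 4 mm thick, 55 mm high. Two more, stacked far to the side, are not used. It and the valve block may swap sides.
- can: small closed aluminium can, 50 mm across, 53 mm high, loose bystander, not to be displaced. Origin: centre of its underside.
- reducer: grey PVC pipe reducer standing upright, 50 mm across, 52 mm high, loose bystander, not to be displaced. Origin: centre of its underside.
- nail_brush: wooden-backed nail brush, 90 x 36 x 32 mm, loose bystander, not to be displaced. Origin: centre of its underside.
Mind the look-alikes: they are no part of the job. What is shaped like the rack but red is not meant.

How it is judged:
On the way, in this order (a step that is already met when the one before it is completed fails the run):
1. the selector is at one dot (shut) (value of joint selector between -0.15 and 0.15 rad), for 0.2 s.
2. with the selector still at one dot, every spent cartridge lies in the basket and every fresh one sits in a clip place (all of step 1 and ((distance between fresh1_mid and slot1 below 0.009 m and angle between the x axis of fresh1_mid and the x axis of slot1, either way round below 0.08 rad and z of fresh1_mid in the frame of slot1 below 0.004 m) or (distance between fresh1_mid and slot2 below 0.009 m and angle between the x axis of fresh1_mid and the x axis of slot2, either way round below 0.08 rad and z of fresh1_mid in the frame of slot2 below 0.004 m) or (distance between fresh1_mid and slot3 below 0.009 m and angle between the x axis of fresh1_mid and the x axis of slot3, either way round below 0.08 rad and z of fresh1_mid in the frame of slot3 below 0.004 m)) and ((distance between fresh2_mid and slot1 below 0.009 m and angle between the x axis of fresh2_mid and the x axis of slot1, either way round below 0.08 rad and z of fresh2_mid in the frame of slot1 below 0.004 m) or (distance between fresh2_mid and slot2 below 0.009 m and angle between the x axis of fresh2_mid and the x axis of slot2, either way round below 0.08 rad and z of fresh2_mid in the frame of slot2 below 0.004 m) or (distance between fresh2_mid and slot3 below 0.009 m and angle between the x axis of fresh2_mid and the x axis of slot3, either way round below 0.08 rad and z of fresh2_mid in the frame of slot3 below 0.004 m)) and ((distance between fresh3_mid and slot1 below 0.009 m and angle between the x axis of fresh3_mid and the x axis of slot1, either way round below 0.08 rad and z of fresh3_mid in the frame of slot1 below 0.004 m) or (distance between fresh3_mid and slot2 below 0.009 m and angle between the x axis of fresh3_mid and the x axis of slot2, either way round below 0.08 rad and z of fresh3_mid in the frame of slot2 below 0.004 m) or (distance between fresh3_mid and slot3 below 0.009 m and angle between the x axis of fresh3_mid and the x axis of slot3, either way round below 0.08 rad and z of fresh3_mid in the frame of slot3 below 0.004 m)) and x of spent1_mid in the frame of basket_in between -0.08 and 0.08 m and y of spent1_mid in the frame of basket_in between -0.105 and 0.105 m and z of each of spent1_mid, spent2_mid in the frame of basket_in below 0.06 m and x of spent2_mid in the frame of basket_in between -0.08 and 0.08 m and y of spent2_mid in the frame of basket_in between -0.105 and 0.105 m), for 0.2 s.
3. the selector stays at two dots (flush) for three seconds (value of joint selector between 0.55 and 0.85 rad), for 2.8 s.
4. the selector is at three dots (filter) (value of joint selector between 1.25 and 1.55 rad), for 0.2 s.
At the end, for the whole second after the job is handed in: Selector within 0.15 rad of three dots; each fresh cartridge home in both clips of a place (centre within 9 mm, at most 4 mm high, axis within 0.08 rad); each spent one inside the basket; at rest; can, reducer and brush within 6 cm of their starts (all of step 4 and ((distance between fresh1_mid and slot1 below 0.009 m and angle between the x axis of fresh1_mid and the x axis of slot1, either way round below 0.08 rad and z of fresh1_mid in the frame of slot1 below 0.004 m) or (distance between fresh1_mid and slot2 below 0.009 m and angle between the x axis of fresh1_mid and the x axis of slot2, either way round below 0.08 rad and z of fresh1_mid in the frame of slot2 below 0.004 m) or (distance between fresh1_mid and slot3 below 0.009 m and angle between the x axis of fresh1_mid and the x axis of slot3, either way round below 0.08 rad and z of fresh1_mid in the frame of slot3 below 0.004 m)) and ((distance between fresh2_mid and slot1 below 0.009 m and angle between the x axis of fresh2_mid and the x axis of slot1, either way round below 0.08 rad and z of fresh2_mid in the frame of slot1 below 0.004 m) or (distance between fresh2_mid and slot2 below 0.009 m and angle between the x axis of fresh2_mid and the x axis of slot2, either way round below 0.08 rad and z of fresh2_mid in the frame of slot2 below 0.004 m) or (distance between fresh2_mid and slot3 below 0.009 m and angle between the x axis of fresh2_mid and the x axis of slot3, either way round below 0.08 rad and z of fresh2_mid in the frame of slot3 below 0.004 m)) and ((distance between fresh3_mid and slot1 below 0.009 m and angle between the x axis of fresh3_mid and the x axis of slot1, either way round below 0.08 rad and z of fresh3_mid in the frame of slot1 below 0.004 m) or (distance between fresh3_mid and slot2 below 0.009 m and angle between the x axis of fresh3_mid and the x axis of slot2, either way round below 0.08 rad and z of fresh3_mid in the frame of slot2 below 0.004 m) or (distance between fresh3_mid and slot3 below 0.009 m and angle between the x axis of fresh3_mid and the x axis of slot3, either way round below 0.08 rad and z of fresh3_mid in the frame of slot3 below 0.004 m)) and x of spent1_mid in the frame of basket_in between -0.08 and 0.08 m and y of spent1_mid in the frame of basket_in between -0.105 and 0.105 m and z of each of spent1_mid, spent2_mid in the frame of basket_in below 0.06 m and x of spent2_mid in the frame of basket_in between -0.08 and 0.08 m and y of spent2_mid in the frame of basket_in between -0.105 and 0.105 m and linear speed of each of fresh1, fresh2, fresh3, spent1, spent2 below 0.03 m/s and distance of each of can, reducer, nail_brush from where it was at the start of the episode below 0.06 m); the robot touches nothing.
Of fresh1, fresh2, fresh3 only 2 to 3 are there at a start; the rules pass over those that are not, and their reading is None.
Of spent1, spent2 only 1 to 2 are there at a start; the rules pass over those that are not, and their reading is None.
At some moment in a run one of fresh1, fresh2, fresh3 may be knocked a few centimetres aside while the robot is not near it.
It also fails if it takes over 210 s, if anything falls off the work surface, if the arm or the gripper's body presses on something with over 40 N, if the wrist force passes 120 N, or if a joint passes its speed limit or range.

## Working session

There is one attempt and no reset: what is moved stays moved. The work goes in short steps, Python scripts to look and compute and a shell command to move; the robot and the scene stay as the last step left them, time stands still between calls to the robot, and variables do not carry over. Pictures are saved under pics/ and viewed, and the job is handed in when it is done.

```bash
ls -la; mkdir -p pics; cat > h.py <<'E'
import numpy as np, cv2
from bench import readout, imaging, ticket, arm
def snap(name, fn):
    d=imaging.snapshot(name); cv2.imwrite('pics/'+fn+'.png', d['image']); np.savez('pics/'+fn+'.npz', **{k:np.array(v) for k,v in d.items()}); return d
def load(fn): return dict(np.load('pics/'+fn+'.npz'))
def ray(d,u,v):
    T=np.array(d['world_from_camera']); p=np.array([(u-d['cx'])/d['fx'], -(v-d['cy'])/d['fy'], -1.0])
    return T[:3,3], T[:3,:3]@p
def onplane(d,u,v,z):
    o,r=ray(d,u,v); return o+r*(z-o[2])/r[2]
def proj(d,P):
    T=np.array(d['world_from_camera']); c=T[:3,:3].T@(np.array(P)-T[:3,3]); return d['fx']*c[0]/-c[2]+d['cx'], d['fy']*-c[1]/-c[2]+d['cy']
def tri(d1,p1,d2,p2):
    o1,r1=ray(d1,*p1);o2,r2=ray(d2,*p2);r1=r1/np.linalg.norm(r1);r2=r2/np.linalg.norm(r2)
    A=np.stack([r1,-r2],1);t=np.linalg.lstsq(A,o2-o1,rcond=None)[0]
    a=o1+t[0]*r1;b=o2+t[1]*r2;return (a+b)/2,np.linalg.norm(a-b)
E
python3 - <<'E'
from h import *
for n in ['top','side','wrist']:
    d=snap(n,n+'0'); print(n,{k:d[k] for k in d if k!='image'})
print(readout.get_obs()); print(arm, dir(arm))
E
```

```text
total 12
drwxr-xr-x  3 agent agent 4096 Dec  7 15:05 .
drwxr-xr-x 23 root  root  4096 Dec  7 15:05 ..
drwxr-xr-x  2 agent agent 4096 Dec  7 15:05 pics
top {'fx': 467.0941397539926, 'fy': 467.0941397539926, 'cx': 332.0852726720921, 'cy': 197.9080034241951, 'world_from_camera': array([[ 3.79946878e-02,  9.74193626e-01, -2.22493105e-01,
         1.61438058e-01],
       [-9.99277881e-01,  3.71179231e-02, -8.12253027e-03,
        -1.52999978e-02],
       [ 3.45564763e-04,  2.22641052e-01,  9.74900427e-01,
         1.49667013e+00],
       [ 0.00000000e+00,  0.00000000e+00,  0.00000000e+00,
         1.00000000e+00]])}
side {'fx': 516.8904513194288, 'fy': 516.8904513194288, 'cx': 318.7199874337512, 'cy': 200.60227874668112, 'world_from_camera': array([[ 0.90081476,  0.28008141, -0.33179388,  0.02601491],
       [-0.43380251,  0.54769304, -0.71543533, -1.01565054],
       [-0.01865894,  0.78840772,  0.61486999,  0.97075803],
       [ 0.        ,  0.        ,  0.        ,  1.        ]])}
wrist {'fx': 340.14553249093524, 'fy': 340.14553249093524, 'cx': 325.25174717117943, 'cy': 199.038540711221
[... 673 characters left out ...]
66, 0.59039172, 0.23920409]), 'eef_rot': array([ 1.66104411e-01,  9.86108089e-01, -3.87542972e-04, -1.04228422e-04]), 'wrist_force': array([ 0.28830143, -0.13052662,  0.51303382]), 'ft_torque': array([ 0.00455006, -0.00686349, -0.02911096]), 'opening': 0.09522315304705412}
<Robot object at 0x7fbff6767e00> ['Unreachable', '__class__', '__delattr__', '__dict__', '__dir__', '__doc__', '__eq__', '__format__', '__ge__', '__getattribute__', '__getstate__', '__gt__', '__hash__', '__init__', '__init_subclass__', '__le__', '__lt__', '__module__', '__ne__', '__new__', '__reduce__', '__reduce_ex__', '__repr__', '__setattr__', '__sizeof__', '__str__', '__subclasshook__', '__weakref__', 'tip_reach']
```

View pics/top0.png

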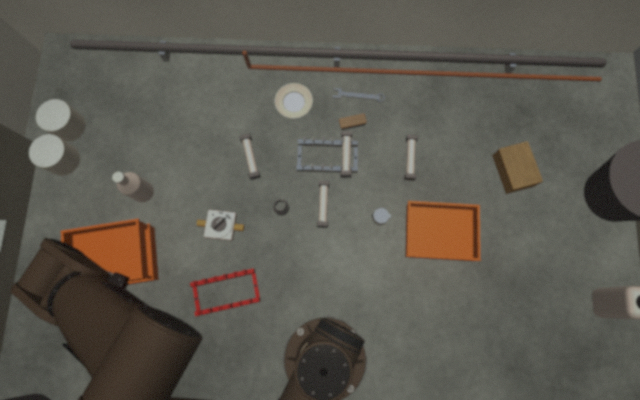

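View pics/side0.png

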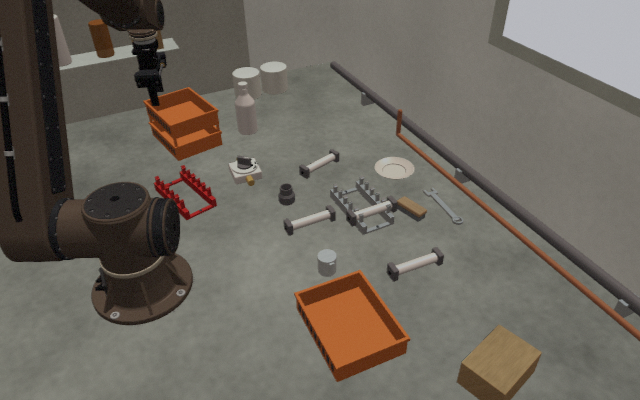

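View pics/wrist0.png

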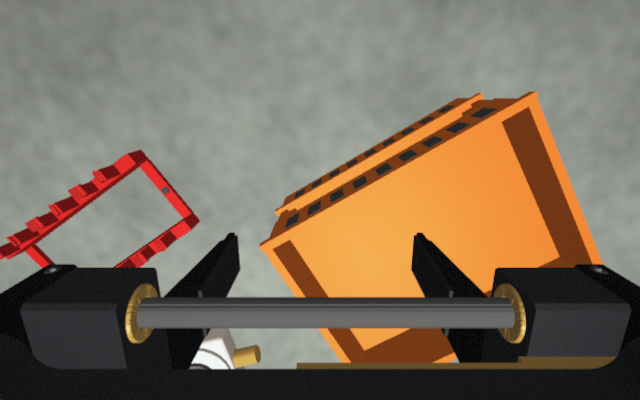

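```bash
python3 - <<'E'
from h import *
d=load('top0'); im=d['image'][90:280,180:500]
cv2.imwrite('pics/topz.png',cv2.resize(im,None,fx=2.5,fy=2.5,interpolation=cv2.INTER_CUBIC))
s=load('side0'); im=s['image'][130:330,220:460]
cv2.imwrite('pics/sidez.png',cv2.resize(im,None,fx=3,fy=3,interpolation=cv2.INTER_CUBIC))
hsv=cv2.cvtColor(d['image'],cv2.COLOR_BGR2HSV)
m=((hsv[...,1]<40)&(hsv[...,2]>150)).astype(np.uint8)
n,l,st,c=cv2.connectedComponentsWithStats(m)
for i in range(1,n):
    if 60<st[i,4]<800: print(st[i],c[i].round(1),onplane(d,*c[i],0.018).round(3))
for nm,p,z in [('valve',(219,225),.03),('can',(381,215),.05),('red',(281,207),.05),('basket',(443,232),.03),('rack',(328,156),.045),('brush',(352,122),.03)]:
    print(nm,onplane(d,*p,z).round(3))
E
```

```text
[ 37 100  32  30 754] [ 52.6 114.7] [0.752 0.953 0.018]
[ 30 135  33  31 799] [ 46.1 150.3] [0.625 0.953 0.018]
[343 137   6  33 160] [346.  153.3] [ 0.652 -0.043  0.018]
[244 140  12  32 171] [249.2 155.5] [0.633 0.277 0.018]
[408 140   6  33 177] [410.7 156.7] [ 0.649 -0.258  0.018]
[113 172  10  10  74] [117.4 176.5] [0.544 0.704 0.018]
[320 186   7  35 186] [322.7 203.5] [0.479 0.027 0.018]
[375 209  13  12 102] [380.8 215. ] [ 0.448 -0.162  0.018]
[205 211  30  28 434] [218.7 225.1] [0.396 0.357 0.018]
[629 288  11  26 193] [633.6 299.4] [ 0.212 -0.948  0.018]
valve [0.394 0.353 0.03 ]
can [ 0.442 -0.159  0.05 ]
red [0.456 0.157 0.05 ]
basket [ 0.399 -0.358  0.03 ]
rack [0.632 0.015 0.045]
brush [ 0.759 -0.06   0.03 ]
```

View pics/topz.png

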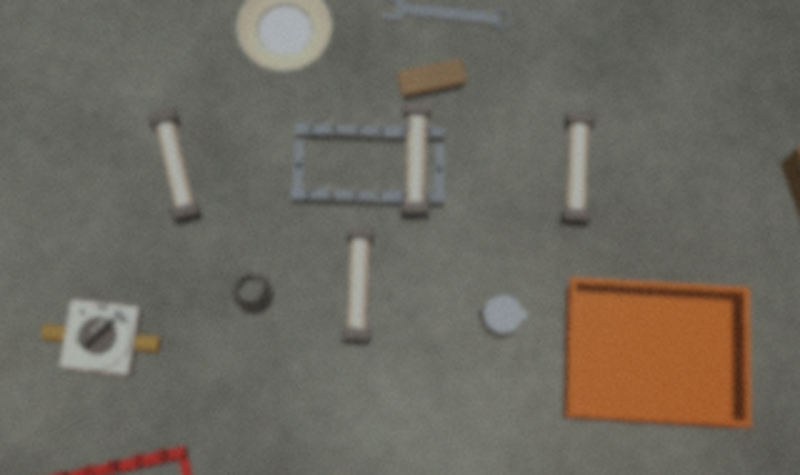

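View pics/sidez.png

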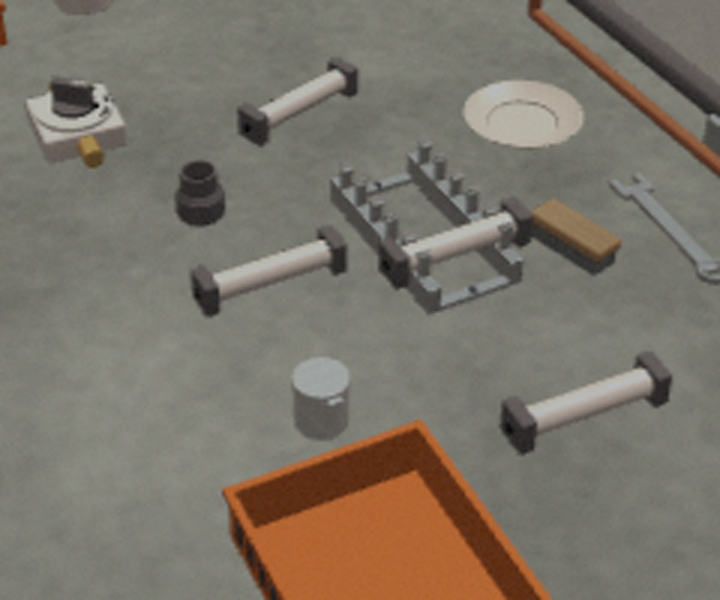

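```bash
cat > plan.py <<'E'
import sys
from h import *
from scipy.spatial.transform import Rotation as R
# usage: plan.py x y z [jawdeg]
def plan(x,y,z,jaw=None):
    o=readout.get_obs(); r=R.from_quat(o['eef_rot']); M=r.as_matrix()
    yw=np.degrees(np.arctan2(M[1,1],M[0,1]))
    if jaw is None: jaw=yw
    else:
        c=[jaw+180*k for k in (-2,-1,0,1,2)]; q1=np.degrees(np.arctan2(y,x))
        c=[a for a in c if abs(q1-a)<140]; jaw=min(c,key=lambda a:abs(a-yw))
    a=np.radians(jaw); ty=np.array([np.cos(a),np.sin(a),0]); tz=np.array([0,0,-1.]); tx=np.cross(ty,tz)
    T=R.from_matrix(np.stack([tx,ty,tz],1)); rv=(r.inv()*T).as_rotvec()
    dw=np.array([x,y,z])-o['tcp_pos']
    print('t %.2f tcp %s jaw %.1f->%.1f F %s T %s open %.4f'%(o['clock'],o['tcp_pos'].round(4),yw,jaw,o['wrist_force'].round(1),o['ft_torque'].round(2),o['opening']))
    s=M.T@dw/0.2; print(' shift_now',s.round(3),' min rows %.1f'%(np.linalg.norm(dw)/.0417),'| shift_after_turn',(T.as_matrix().T@dw/.2).round(3))
    print(' turn',(rv/np.pi).round(4),' min rows %.1f'%(np.degrees(np.linalg.norm(rv))/7.16))
if __name__=='__main__': plan(*[float(a) for a in sys.argv[1:]])
E
python3 plan.py 0.39 0.353 0.24
```

```text
t 0.15 tcp [0.2047 0.5904 0.2392] jaw 70.9->70.9 F [ 0.3 -0.1  0.5] T [ 0.   -0.01 -0.03] open 0.0952
 shift_now [-1.264 -0.818 -0.003]  min rows 7.2 | shift_after_turn [-1.264 -0.818 -0.004]
 turn [-0.0003 -0.     -0.    ]  min rows 0.0
```

```bash
python3 -m creep '[[[-0.158,-0.102,0,0,0,0],[-0.158,-0.102,0,0,0,0],[-0.158,-0.102,0,0,0,0],[-0.158,-0.102,0,0,0,0],[-0.158,-0.102,0,0,0,0],[-0.158,-0.102,0,0,0,0],[-0.158,-0.102,0,0,0,0],[-0.158,-0.102,0,0,0,0]]]' 0.4; python3 - <<'E'
from h import *
import plan; plan.plan(.39,.353,.24)
snap('wrist','w1')
E
```

```text
clock: 0.82
tcp_pos: [0.3922, 0.3484, 0.2368]
eef_rot: [0.161, 0.987, -0.001, -0.001]
wrist_force: [0.6, 0.9, 0.2]
opening: 0.0571
t 0.82 tcp [0.3922 0.3484 0.2368] jaw 71.5->71.5 F [0.6 0.9 0.2] T [ 0.05 -0.02  0.04] open 0.0571
 shift_now [ 0.018  0.018 -0.016]  min rows 0.1 | shift_after_turn [ 0.018  0.018 -0.016]
 turn [-0.0008 -0.0006 -0.    ]  min rows 0.0
```

View pics/w1.png

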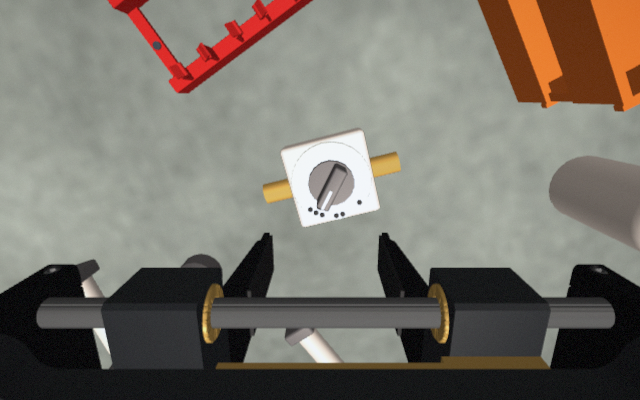

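```bash
python3 - <<'E'
from h import *
d=load('w1'); im=d['image'][120:235,260:410]
cv2.imwrite('pics/w1z.png',cv2.resize(im,None,fx=5,fy=5,interpolation=cv2.INTER_CUBIC))
E
```

```text
(no output)
```

View pics/w1z.png

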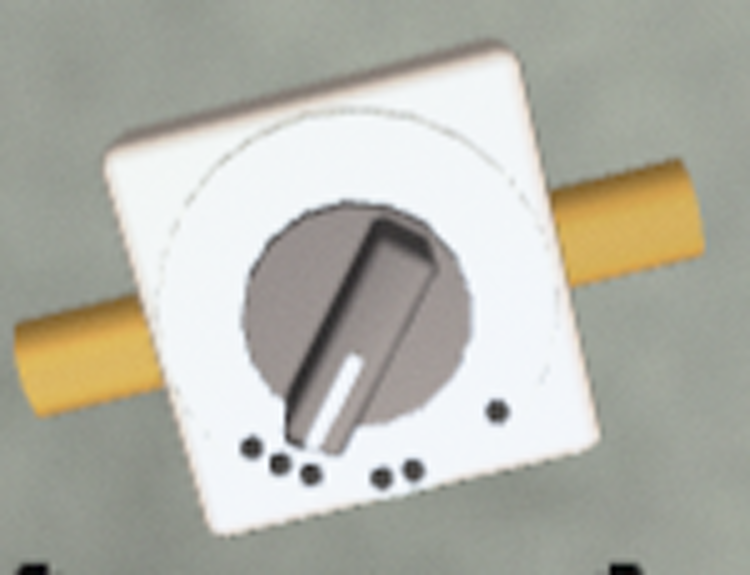

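```bash
python3 - <<'E'
from h import *
d=load('w1'); z=lambda p:(p[0]/5+260-.4,p[1]/5+120-.4)
print('disc c',onplane(d,*z((357,313)),.042))
g=lambda p,h:onplane(d,*z(p),h)
a,b=g((437,268),.068),g((345,450),.068); v=b-a; print('edge ang',np.degrees(np.arctan2(v[1],v[0])),a,b)
a,b=g((355,358),.068),g((315,445),.068); v=b-a; print('line ang',np.degrees(np.arctan2(v[1],v[0])),a,b)
c=g((357,313),.042)
for n,p in [('1',(497,410)),('2',(397,474)),('3',(281,464))]:
    q=g(p,.03); v=q-c; print(n,q,np.degrees(np.arctan2(v[1],v[0])),np.hypot(*v[:2]))
# block corners at z=.03
for p in [(110,152),(508,45),(597,445),(220,533)]: print(g(p,.03))
E
```

```text
disc c [0.39671493 0.35221287 0.042     ]
edge ang -44.01940419751407 [0.38705003 0.37086647 0.068     ] [0.41577737 0.34310599 0.068     ]
line ang -42.22342088818407 [0.39881693 0.35074838 0.068     ] [0.41296442 0.33790967 0.068     ]
1 [0.42962182 0.37337991 0.03      ] 32.75075432457077 0.03912680777239949
2 [0.43670042 0.34840351 0.03      ] -5.442058868199475 0.04016653914801625
3 [0.42648496 0.3251073  0.03      ] -42.31781111386637 0.04026122892519474
[0.35084853 0.31372553 0.03      ]
[0.35614381 0.39803661 0.03      ]
[0.44412459 0.39167462 0.03      ]
[0.43743751 0.30708803 0.03      ]
```

```bash
python3 plan.py 0.397 0.3525 0.13 47
```

```text
t 0.87 tcp [0.3958 0.3444 0.2367] jaw 71.3->47.0 F [ 3.8 -2.1  0.1] T [-0.08 -0.14 -0.01] open 0.0573
 shift_now [0.007 0.042 0.533]  min rows 2.6 | shift_after_turn [0.023 0.034 0.533]
 turn [-1.100e-03  1.000e-04  1.352e-01]  min rows 3.4
```

```bash
python3 -m creep '[[[0,0,0,0,0,0.034],[0,0,0,0,0,0.034],[0,0,0,0,0,0.034],[0,0,0,0,0,0.034],[0.012,0.017,0.17,0,0,0],[0.012,0.017,0.17,0,0,0],[0,0,0.19,0,0,0],[0,0,0,0,0,0]]]'; python3 - <<'E'
from h import *
import plan; plan.plan(.397,.3525,.072,47)
snap('wrist','w2')
E
```

```text
clock: 1.53
tcp_pos: [0.4015, 0.3486, 0.129]
eef_rot: [0.382, 0.924, 0.001, 0.002]
wrist_force: [-0.9, -0.3, -1.0]
opening: 0.0573
t 1.53 tcp [0.4015 0.3486 0.129 ] jaw 45.0->47.0 F [-0.9 -0.3 -1. ] T [-0.09  0.   -0.  ] open 0.0573
 shift_now [ 0.031 -0.003  0.285]  min rows 1.4 | shift_after_turn [ 0.03  -0.001  0.285]
 turn [ 0.0007  0.0008 -0.011 ]  min rows 0.3
```

View pics/w2.png

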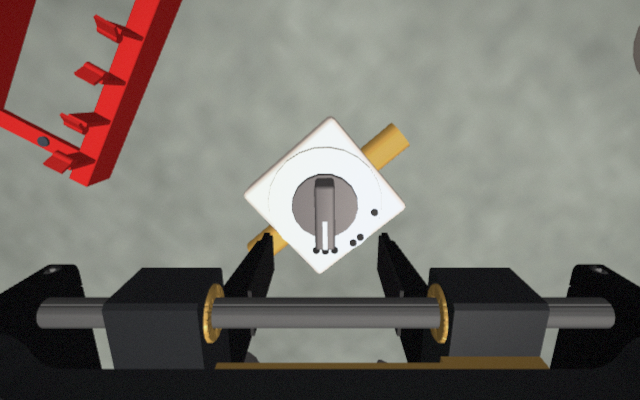

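```bash
python3 - <<'E'
from h import *
a,b=load('w1'),load('w2')
im=b['image'][110:280,240:410]; cv2.imwrite('pics/w2z.png',cv2.resize(im,None,fx=4,fy=4,interpolation=cv2.INTER_CUBIC))
print(tri(a,(331,182.2),b,(324.5,204)))
print('axis at .068 in w2',proj(b,(.397,.3525,.068)),'at .042',proj(b,(.397,.3525,.042)), 'tcp', proj(b,(.397,.3525,.0)))
E
```

```text
(array([0.3981171 , 0.35179963, 0.03530597]), np.float64(0.0003639755086830233))
axis at .068 in w2 (np.float64(324.21500088935136), np.float64(217.81321881526213)) at .042 (np.float64(324.24792135521415), np.float64(205.33268874660033)) tcp (np.float64(324.2888846783324), np.float64(189.80301829720725))
```

View pics/w2z.png

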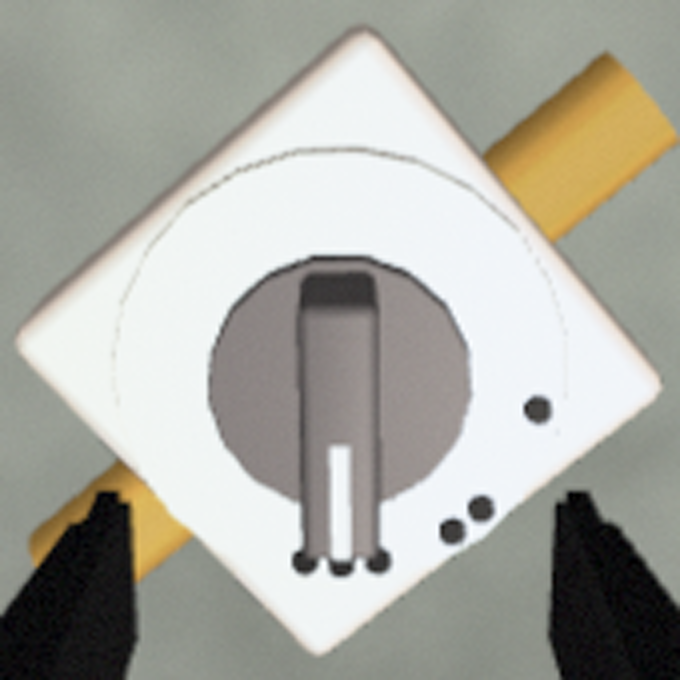

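```bash
python3 -m creep '[[[0.028,-0.002,0.09,0,0,0],[0,0,0.09,0,0,0],[0,0,0.09,0,0,0],[0,0,0.0,0,0,0],[0,0,0,0,0,0]]]'; python3 plan.py 0.397 0.3525 0.072 45.7
```

```text
clock: 2.0
tcp_pos: [0.4021, 0.356, 0.0859]
eef_rot: [0.382, 0.924, 0.006, 0.005]
wrist_force: [-0.0, -0.6, 0.4]
opening: 0.0572
t 2.00 tcp [0.4021 0.356  0.0859] jaw 45.1->45.7 F [-0.  -0.6  0.4] T [-0.07  0.01 -0.04] open 0.0572
 shift_now [ 0.006 -0.031  0.069]  min rows 0.4 | shift_after_turn [ 0.006 -0.03   0.07 ]
 turn [ 0.0045  0.0015 -0.0036]  min rows 0.1
```

```bash
python3 -m creep '[[[0.006,-0.032,0.07,0.0045,0.0015,-0.003],[0,0,0,0,0,0],[0,0,0,0,0,0]]]'; python3 plan.py 0.397 0.3525 0.072 45.7
```

```text
clock: 2.25
tcp_pos: [0.3981, 0.3532, 0.0754]
eef_rot: [0.377, 0.926, 0.002, 0.001]
wrist_force: [-0.5, -0.2, 1.1]
opening: 0.0569
t 2.25 tcp [0.3981 0.3532 0.0754] jaw 45.7->45.7 F [-0.5 -0.2  1.1] T [-0.07 -0.    0.01] open 0.0569
 shift_now [ 0.002 -0.007  0.017]  min rows 0.1 | shift_after_turn [ 0.002 -0.006  0.017]
 turn [ 0.0015  0.0002 -0.0002]  min rows 0.0
```

```bash
python3 -m creep '[[[0.002,-0.005,0.02,0,0,0],[0,0,0,0,0,0],[0,0,0,0,0,0],[0,0,0,0,0,0],[0,0,0,0,0,0],[0,0,0,0,0,0]]]' 1; python3 plan.py 0.397 0.3525 0.072 125.7
```

```text
clock: 2.75
tcp_pos: [0.3976, 0.353, 0.0729]
eef_rot: [0.377, 0.926, 0.003, 0.002]
wrist_force: [0.2, -0.8, 0.5]
opening: 0.0226
t 2.75 tcp [0.3976 0.353  0.0729] jaw 45.7->125.7 F [ 0.2 -0.8  0.5] T [-0.04  0.02 -0.  ] open 0.0226
 shift_now [ 0.    -0.004  0.004]  min rows 0.0 | shift_after_turn [ 0.004 -0.     0.004]
 turn [ 0.0015  0.0018 -0.4447]  min rows 11.2
```

```bash
python3 -m creep '[[[0,0,0,0,0,0],[0,0,0,0,0,0],[0,0,0,0,0,0],[0,0,0,0,0,0]]]'; python3 plan.py 0.397 0.3525 0.072 125.7
```

```text
clock: 3.08
tcp_pos: [0.397, 0.3524, 0.0729]
eef_rot: [0.377, 0.926, 0.002, 0.001]
wrist_force: [0.0, 0.0, 0.3]
opening: 0.0128
t 3.08 tcp [0.397  0.3524 0.0729] jaw 45.7->125.7 F [0.  0.  0.3] T [-0.11  0.12  0.05] open 0.0128
 shift_now [0.    0.    0.005]  min rows 0.0 | shift_after_turn [-0.     0.     0.005]
 turn [ 0.001   0.0013 -0.4447]  min rows 11.2
```

```bash
python3 -m creep '[[[0,0,0,0,0,-0.037],[0,0,0,0,0,-0.037],[0,0,0,0,0,-0.037],[0,0,0,0,0,-0.037],[0,0,0,0,0,-0.037],[0,0,0,0,0,-0.037],[0,0,0,0,0,-0.037],[0,0,0,0,0,-0.037]]]'; python3 plan.py 0.397 0.3525 0.073 125.7
```

```text
clock: 3.75
tcp_pos: [0.3969, 0.3523, 0.0729]
eef_rot: [-0.096, 0.995, 0.001, 0.002]
wrist_force: [-0.4, -0.9, -0.1]
opening: 0.0128
t 3.75 tcp [0.3969 0.3523 0.0729] jaw 101.1->125.7 F [-0.4 -0.9 -0.1] T [-0.12  0.18 -0.11] open 0.0128
 shift_now [-0.001  0.001 -0.   ]  min rows 0.0 | shift_after_turn [-0.001  0.001 -0.   ]
 turn [ 0.0004  0.0013 -0.1369]  min rows 3.4
```

```bash
python3 -m creep '[[[0,0,0,0,0,-0.035],[0,0,0,0,0,-0.035],[0,0,0,0,0,-0.035],[0,0,0,0,0,-0.02],[0,0,0,0,0,0],[0,0,0,0,0,0]]]'; python3 plan.py 0.397 0.3525 0.073 125.7
```

```text
clock: 4.25
tcp_pos: [0.3969, 0.3523, 0.0729]
eef_rot: [-0.301, 0.954, 0.001, 0.002]
wrist_force: [-0.2, -1.4, 1.5]
opening: 0.013
t 4.25 tcp [0.3969 0.3523 0.0729] jaw 125.0->125.7 F [-0.2 -1.4  1.5] T [-0.1   0.19  0.06] open 0.0130
 shift_now [-0.001  0.001 -0.   ]  min rows 0.0 | shift_after_turn [-0.001  0.001 -0.   ]
 turn [ 0.0002  0.0012 -0.0039]  min rows 0.1
```

Open and rise, then check the selector.

```bash
python3 -m creep '[[[0,0,0,0,0,0],[0,0,0,0,0,0],[0,0,0,0,0,0],[0,0,-0.15,0,0,0],[0,0,-0.2,0,0,0],[0,0,-0.2,0,0,0],[0,0,-0.2,0,0,0],[0,0,0,0,0,0]]]' 0.4; python3 - <<'E'
from h import *
import plan; plan.plan(.645,.0,.26,90)
d=snap('wrist','w3'); im=d['image'][110:280,240:410]; cv2.imwrite('pics/w3z.png',cv2.resize(im,None,fx=3,fy=3,interpolation=cv2.INTER_CUBIC))
E
```

```text
clock: 4.92
tcp_pos: [0.3963, 0.3519, 0.2269]
eef_rot: [-0.295, 0.955, 0.0, -0.001]
wrist_force: [0.1, -0.0, 0.5]
opening: 0.0562
t 4.92 tcp [0.3963 0.3519 0.2269] jaw 124.3->90.0 F [ 0.1 -0.   0.5] T [0.06 0.02 0.01] open 0.0562
 shift_now [-0.034 -2.154 -0.168]  min rows 10.4 | shift_after_turn [-1.243 -1.759 -0.166]
 turn [ 1.000e-04 -5.000e-04  1.908e-01]  min rows 4.8
```

View pics/w3z.png

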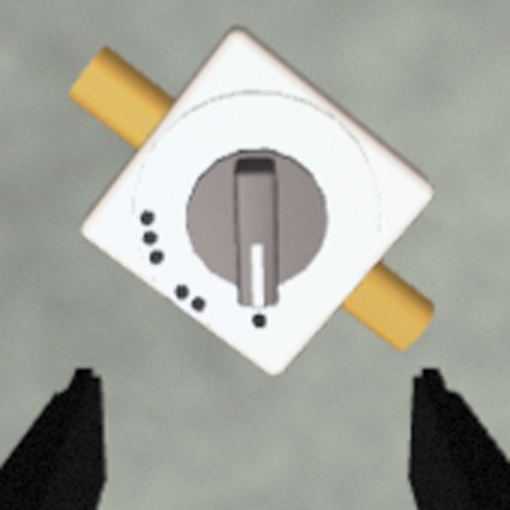

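```bash
python3 -m creep '[[[0,-0.2,-0.02,0,0,0],[0,-0.2,-0.02,0,0,0],[0,-0.2,-0.02,0,0,0],[0,-0.2,-0.02,0,0,0],[0,-0.2,-0.02,0,0,0.03],[-0.02,-0.2,-0.02,0,0,0.038],[-0.04,-0.2,-0.02,0,0,0.038],[-0.06,-0.19,-0.02,0,0,0.038]]]'; python3 plan.py 0.64 0.01 0.27 90
```

```text
clock: 5.63
tcp_pos: [0.5758, 0.0811, 0.2487]
eef_rot: [-0.07, 0.998, -0.0, -0.006]
wrist_force: [0.2, 0.6, 0.0]
opening: 0.0571
t 5.63 tcp [0.5758 0.0811 0.2487] jaw 98.0->90.0 F [0.2 0.6 0. ] T [ 0.04  0.06 -0.01] open 0.0571
 shift_now [-0.267 -0.397 -0.11 ]  min rows 2.4 | shift_after_turn [-0.321 -0.356 -0.107]
 turn [-0.0002 -0.0037  0.0445]  min rows 1.1
```

```bash
python3 -m creep '[[[-0.1,-0.13,-0.04,0,-0.003,0.022],[-0.1,-0.13,-0.04,0,0,0.022],[-0.1,-0.12,-0.03,0,0,0],[0,0,0,0,0,0],[0,0,0,0,0,0]]]'; python3 - <<'E'
from h import *
import plan; plan.plan(.64,.01,.27,90)
d=snap('wrist','w4')
E
```

```text
clock: 6.05
tcp_pos: [0.6454, -0.003, 0.2629]
eef_rot: [0.013, 1.0, -0.0, -0.005]
wrist_force: [-0.7, 0.2, 0.1]
opening: 0.0572
t 6.05 tcp [ 0.6454 -0.003   0.2629] jaw 88.5->90.0 F [-0.7  0.2  0.1] T [ 0.03  0.03 -0.  ] open 0.0572
 shift_now [ 0.029  0.064 -0.035]  min rows 0.4 | shift_after_turn [ 0.027  0.065 -0.035]
 turn [-0.0002 -0.0029 -0.0084]  min rows 0.2
```

View pics/w4.png

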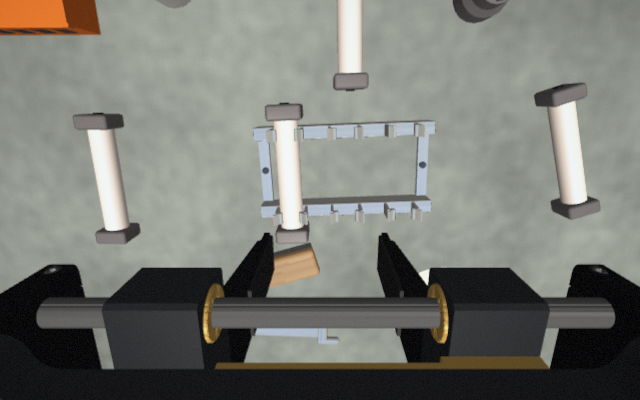

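```bash
cat > carts.py <<'E'
from h import *
def carts(d,zs=0.018,vmax=262,amin=800):
    im=d['image']; hsv=cv2.cvtColor(im,cv2.COLOR_BGR2HSV)
    m=((hsv[...,2]>165)&(hsv[...,1]<60)).astype(np.uint8)
    n,l,st,c=cv2.connectedComponentsWithStats(m); out=[]
    for i in range(1,n):
        if st[i,4]<amin: continue
        ys,xs=np.nonzero(l==i)
        cnt=np.stack([xs,ys],1).astype(np.float32)
        (cx,cy),(w,h),a=cv2.minAreaRect(cnt)
        b=cv2.boxPoints(((cx,cy),(w,h),a)); 
        e=[np.linalg.norm(b[1]-b[0]),np.linalg.norm(b[2]-b[1])]
        if e[0]<e[1]: p,q=(b[0]+b[1])/2,(b[2]+b[3])/2
        else: p,q=(b[1]+b[2])/2,(b[3]+b[0])/2
        out.append((p,q,max(e),min(e)))
    return out
def show(d,zs=0.018):
    for p,q,L,W in carts(d,zs):
        P,Q=onplane(d,*p,zs),onplane(d,*q,zs); v=Q-P; a=np.degrees(np.arctan2(v[1],v[0]))%180
        print('px',p.round(1),q.round(1),'L %.0f W %.0f'%(L,W),'mid',((P+Q)/2)[:2].round(4),'len %.4f ang %.1f'%(np.linalg.norm(v),a))
E
python3 - <<'E'
from carts import *
d=load('w4'); show(d); print(); show(d,.042)
im=d['image'][90:250,230:450]; cv2.imwrite('pics/w4z.png',cv2.resize(im,None,fx=3.6,fy=3.6,interpolation=cv2.INTER_CUBIC))
E
```

```text
px [233.5   0. ] [233.5 229. ] L 229 W 153 mid [ 0.59   -0.1055] len 0.2506 ang 174.2
px [349.5   0. ] [349.5  72. ] L 72 W 23 mid [0.503  0.0254] len 0.0691 ang 179.6
px [385.8 102.8] [333.9 108.4] L 52 W 33 mid [0.5728 0.0363] len 0.0575 ang 94.4
px [565.8 101.9] [580.2 202.8] L 102 W 31 mid [0.6335 0.2817] len 0.1230 ang 17.5
px [440.4 122.3] [435.3 222.8] L 101 W 43 mid [0.6531 0.1275] len 0.1198 ang 0.9
px [357.4 137.9] [300.4 140. ] L 57 W 27 mid [0.6084 0.0012] len 0.0648 ang 90.6
px [ 97.8 128. ] [114.8 230.2] L 104 W 23 mid [ 0.6509 -0.2615] len 0.1232 ang 177.5
px [189.  153.2] [169.9 267.6] L 116 W 103 mid [ 0.6926 -0.1822] len 0.1512 ang 162.9
px [357.6 221.8] [308.3 223.5] L 49 W 38 mid [0.7096 0.0038] len 0.0602 ang 90.6
px [615.8 235. ] [557.1 248.3] L 60 W 35 mid [0.7429 0.3169] len 0.0710 ang 102.9
px [256.  344.5] [357.  344.5] L 101 W 33 mid [ 0.8852 -0.0359] len 0.1378 ang 88.5

px [233.5   0. ] [233.5 229. ] L 229 W 153 mid [ 0.5885 -0.0991] len 0.2352 ang 174.2
px [349.5   0. ] [349.5  72. ] L 72 W 23 mid [0.5069 0.0237] len 0.0648 ang 179.6
px [385.8 102.8] [333.9 108.4] L 52 W 33 mid [0.5724 0.034 ] len 0.0540 ang 94.4
px [565.8 101.9] [580.2 202.8] L 102 W 31 mid [0.6294 0.2643] len 0.1154 ang 17.5
px [440.4 122.3] [435.3 222.8] L 101 W 43 mid [0.6478 0.1196] len 0.1124 ang 0.9
px [357.4 137.9] [300.4 140. ] L 57 W 27 mid [0.6058 0.001 ] len 0.0608 ang 90.6
px [ 97.8 128. ] [114.8 230.2] L 104 W 23 mid [ 0.6456 -0.2455] len 0.1156 ang 177.5
px [189.  153.2] [169.9 267.6] L 116 W 103 mid [ 0.6848 -0.171 ] len 0.1419 ang 162.9
px [357.6 221.8] [308.3 223.5] L 49 W 38 mid [0.7008 0.0035] len 0.0565 ang 90.6
px [615.8 235. ] [557.1 248.3] L 60 W 35 mid [0.732  0.2974] len 0.0667 ang 102.9
px [256.  344.5] [357.  344.5] L 101 W 33 mid [ 0.8656 -0.0338] len 0.1293 ang 88.5
```

View pics/w4z.png

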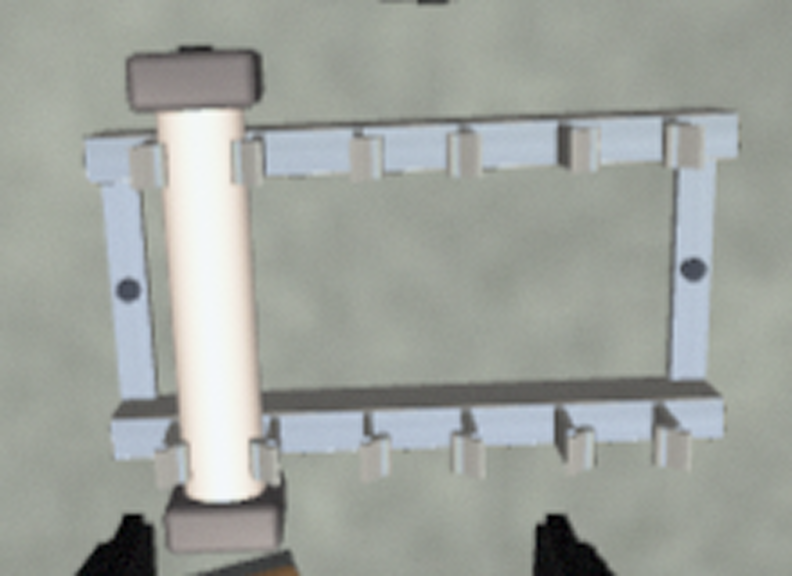

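```bash
python3 - <<'E'
from carts import *
d=load('w4'); z=lambda p:(p[0]/3.6+230-.36,p[1]/3.6+90-.36); g=lambda p,h:onplane(d,*z(p),h)
C=[g(p,.029) for p in [(87,137),(737,113),(722,437),(113,458)]]
for c in C: print(c.round(4))
print('centre',np.mean(C,0).round(4))
for a,b in [(0,1),(3,2),(0,3),(1,2)]:
    v=C[b]-C[a]; print(np.linalg.norm(v).round(4),np.degrees(np.arctan2(v[1],v[0])))
# rail bolts
print('bolt',g((128,290),.01),g((693,268),.01), ((g((128,290),.01)+g((693,268),.01))/2).round(4))
# spent
P,Q=g((203,112),.042),g((228,492),.042); v=Q-P; print('spent',((P+Q)/2).round(4),np.linalg.norm(v),np.degrees(np.arctan2(v[1],v[0])))
# slot tips pairs
for p,q in [((367,157),(463,155)),((375,455),(467,455)),((578,150),(688,147)),((579,447),(673,447)),((148,165),(248,162)),((170,460),(266,460))]:
    P,Q=g(p,.055),g(q,.055); print('clip',((P+Q)/2).round(4),np.linalg.norm(P-Q))
hsv=cv2.cvtColor(d['image'],cv2.COLOR_BGR2HSV); print(hsv[50,350],hsv[60,400],hsv[150,288],hsv[180,110])
E
```

```text
[ 0.5928 -0.0807  0.029 ]
[0.591  0.1163 0.029 ]
[0.6941 0.1179 0.029 ]
[ 0.6961 -0.081   0.029 ]
centre [0.6435 0.0182 0.029 ]
0.197 90.54637885482849
0.1989 90.57620715752729
0.1032 -0.15764738318597102
0.1031 0.8782349412090629
bolt [ 0.64408234 -0.07533685  0.01      ] [0.64166171 0.11090085 0.01      ] [0.6429 0.0178 0.01  ]
spent [ 0.6448 -0.043   0.042 ] 0.11833728635066465 0.48940431725565986
clip [0.5988 0.0175 0.055 ] 0.02728601080266986
clip [0.6886 0.0184 0.055 ] 0.02803371251530725
clip [0.5983 0.0794 0.055 ] 0.031160847713142415
clip [0.6877 0.0808 0.055 ] 0.028577250888277665
clip [ 0.5992 -0.0443  0.055 ] 0.02852561854527472
clip [ 0.6886 -0.0435  0.055 ] 0.02929885976701806
[ 83   4 245] [ 45  13 159] [ 80   3 246] [ 21  14 241]
```

```bash
python3 plan.py 0.6448 -0.043 0.13 90.5
```

```text
t 6.10 tcp [ 0.6452 -0.0028  0.2628] jaw 88.5->90.5 F [-1.1  0.  -0.3] T [ 0.11  0.06 -0.02] open 0.0569
 shift_now [-0.009 -0.2    0.664]  min rows 3.3 | shift_after_turn [ 0.004 -0.201  0.664]
 turn [-0.0002 -0.003  -0.011 ]  min rows 0.3
```

```bash
python3 -m creep '[[[0,-0.05,0.16,0,-0.003,-0.011],[0,-0.05,0.16,0,0,0],[0,-0.05,0.16,0,0,0],[0,-0.05,0.17,0,0,0],[0,0,0,0,0,0],[0,0,0,0,0,0]]]'; python3 - <<'E'
from h import *
import plan; plan.plan(.6448,-.043,.056,90.5)
d=snap('wrist','w5')
E
```

```text
clock: 6.6
tcp_pos: [0.6418, -0.0375, 0.127]
eef_rot: [-0.008, 1.0, 0.0, -0.0]
wrist_force: [-0.0, 0.2, 0.4]
opening: 0.0569
t 6.60 tcp [ 0.6418 -0.0375  0.127 ] jaw 90.9->90.5 F [-0.   0.2  0.4] T [ 0.04 -0.03 -0.01] open 0.0569
 shift_now [-0.015 -0.028  0.355]  min rows 1.7 | shift_after_turn [-0.015 -0.028  0.355]
 turn [ 0.0002 -0.0002  0.0024]  min rows 0.1
```

View pics/w5.png

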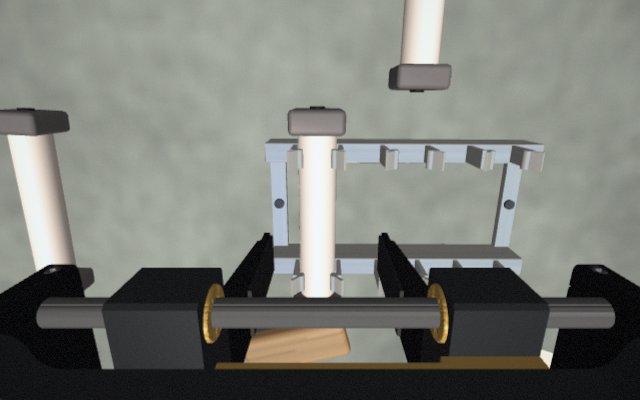

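```bash
python3 - <<'E'
from h import *
a,b=load('w4'),load('w5')
print(tri(a,(286,120.7),b,(318,136))); print(tri(a,(293,226.3),b,(318,298)))
E
python3 -m creep '[[[-0.015,-0.028,0.12,0,0,0],[0,0,0.12,0,0,0],[0,0,0.12,0,0,0],[0,0,0,0,0,0],[0,0,0,0,0,0]]]'; python3 plan.py 0.6448 -0.043 0.056 90.5
```

```text
(array([ 0.58590991, -0.04369383,  0.04192077]), np.float64(0.000656217602091222))
(array([ 0.69762035, -0.04140476,  0.06010949]), np.float64(0.002103439143549535))
clock: 7.07
tcp_pos: [0.6491, -0.0385, 0.0643]
eef_rot: [-0.011, 1.0, -0.001, 0.006]
wrist_force: [-0.3, -0.1, 0.0]
opening: 0.0569
t 7.07 tcp [ 0.6491 -0.0385  0.0643] jaw 91.2->90.5 F [-0.3 -0.1  0. ] T [0.02 0.05 0.04] open 0.0569
 shift_now [ 0.023 -0.022  0.041]  min rows 0.2 | shift_after_turn [ 0.022 -0.022  0.042]
 turn [-0.0004  0.0041  0.004 ]  min rows 0.1
```

```bash
python3 -m creep '[[[0.023,-0.022,0.042,0,0.004,0.004],[0,0,0,0,0,0],[0,0,0,0,0,0]]]'; python3 plan.py 0.6448 -0.043 0.056 90.5
```

```text
clock: 7.32
tcp_pos: [0.6463, -0.0423, 0.0609]
eef_rot: [-0.004, 1.0, -0.001, 0.003]
wrist_force: [-0.2, -0.7, 0.9]
opening: 0.0571
t 7.32 tcp [ 0.6463 -0.0423  0.0609] jaw 90.5->90.5 F [-0.2 -0.7  0.9] T [0.01 0.02 0.04] open 0.0571
 shift_now [ 0.008 -0.003  0.025]  min rows 0.1 | shift_after_turn [ 0.008 -0.003  0.025]
 turn [-0.0008  0.0018  0.    ]  min rows 0.0
```

```bash
python3 -m creep '[[[0.008,-0.003,0.03,0,0.002,0],[0,0,0,0,0,0],[0,0,0,0,0,0],[0,0,0,0,0,0],[0,0,0,0,0,0],[0,0,0,0,0,0],[0,0,0,0,0,0]]]' 1; python3 plan.py 0.6448 -0.043 0.056 90.5
```

```text
clock: 7.9
tcp_pos: [0.6456, -0.0433, 0.0573]
eef_rot: [-0.004, 1.0, -0.002, 0.001]
wrist_force: [-0.5, -0.2, 1.0]
opening: 0.0255
t 7.90 tcp [ 0.6456 -0.0433  0.0573] jaw 90.5->90.5 F [-0.5 -0.2  1. ] T [ 0.09  0.02 -0.01] open 0.0255
 shift_now [0.004 0.002 0.006]  min rows 0.0 | shift_after_turn [0.004 0.002 0.006]
 turn [-0.001   0.0007 -0.0001]  min rows 0.0
```

Gripped (25.5 mm). Pull straight up.

```bash
python3 -m creep '[[[0,0,-0.05,0,0,0],[0,0,-0.06,0,0,0],[0,0,-0.08,0,0,0],[0,0,-0.1,0,0,0],[0,0,-0.12,0,0,0],[0,0,-0.15,0,0,0],[0,0,-0.15,0,0,0],[0,0,0,0,0,0]]]'; python3 plan.py 0.4 -0.36 0.2 0
```

```text
clock: 8.57
tcp_pos: [0.6445, -0.0427, 0.2108]
eef_rot: [-0.004, 1.0, -0.001, 0.0]
wrist_force: [0.8, -1.1, -1.3]
opening: 0.0252
t 8.57 tcp [ 0.6445 -0.0427  0.2108] jaw 90.5->0.0 F [ 0.8 -1.1 -1.3] T [0.05 0.   0.  ] open 0.0252
 shift_now [ 1.236 -1.576  0.058]  min rows 9.6 | shift_after_turn [-1.586 -1.222  0.054]
 turn [-0.0006  0.0008  0.5027]  min rows 12.6
```

```bash
python3 - <<'E'
from h import *
d=load('top0'); g=lambda p,h:onplane(d,p[0]/2.5+180-.3,p[1]/2.5+90-.3,h)
C=np.array([g(p,.055) for p in [(570,278),(750,288),(748,427),(565,417)]])
print(C.round(3),C.mean(0).round(4))
for a,b in [(0,1),(3,2),(0,3),(1,2)]:
    v=C[b]-C[a]; print(np.linalg.norm(v).round(4),np.degrees(np.arctan2(v[1],v[0])))
E
```

```text
[[ 0.49  -0.243  0.055]
 [ 0.486 -0.47   0.055]
 [ 0.311 -0.462  0.055]
 [ 0.314 -0.237  0.055]] [ 0.4    -0.3526  0.055 ]
0.2271 -91.08142672949143
0.2248 -90.94536038318883
0.1757 178.10685528928718
0.1752 177.3505708312938
```

```bash
python3 -m creep '[[[0.124,-0.155,0,0,0,0],[0.124,-0.155,0,0,0,0],[0.124,-0.155,0,0,0,0],[0.124,-0.155,0,0,0,0],[0.124,-0.155,0,0,0,0],[0.124,-0.155,0,0,0,0],[0.124,-0.155,0,0,0,0],[0.124,-0.155,0,0,0,0]]]';python3 -m creep '[[[0.1,-0.12,0,0,0,0],[0,0,0,0,0,0.039],[0,0,0,0,0,0.039],[0,0,0,0,0,0.039],[0,0,0,0,0,0.039],[0,0,0,0,0,0.039],[0,0,0,0,0,0.039],[0,0,0,0,0,0.039]]]'; python3 plan.py 0.4 -0.353 0.2 -1
```

```text
clock: 9.23
tcp_pos: [0.4448, -0.2957, 0.2205]
eef_rot: [-0.01, 1.0, -0.004, 0.008]
wrist_force: [1.5, -1.0, -1.3]
opening: 0.0252
clock: 9.9
tcp_pos: [0.4173, -0.3281, 0.2273]
eef_rot: [0.415, 0.91, -0.002, 0.012]
wrist_force: [0.2, -0.2, -1.3]
opening: 0.0254
t 9.90 tcp [ 0.4173 -0.3281  0.2273] jaw 41.0->-1.0 F [ 0.2 -0.2 -1.3] T [-0.01  0.05 -0.01] open 0.0254
 shift_now [-0.034 -0.148  0.136]  min rows 1.0 | shift_after_turn [-0.126 -0.084  0.136]
 turn [0.0047 0.0066 0.2333]  min rows 5.9
```

```bash
python3 -m creep '[[[0,0,0,0.005,0.006,0.039],[0,0,0,0,0,0.039],[0,0,0,0,0,0.039],[0,0,0,0,0,0.039],[0,0,0,0,0,0.039],[0,0,0,0,0,0.03],[0,0,0,0,0,0]]]'; python3 plan.py 0.4 -0.353 0.1 -1; python3 - <<'E'
from h import *
snap('wrist','w6')
E
```

```text
clock: 10.48
tcp_pos: [0.4166, -0.3275, 0.233]
eef_rot: [0.712, 0.703, -0.004, 0.005]
wrist_force: [0.4, 1.0, -0.4]
opening: 0.0253
t 10.48 tcp [ 0.4166 -0.3275  0.233 ] jaw -0.7->-1.0 F [ 0.4  1.  -0.4] T [-0.1   0.15  0.06] open 0.0253
 shift_now [-0.12  -0.082  0.667]  min rows 3.3 | shift_after_turn [-0.129 -0.081  0.665]
 turn [0.0004 0.0042 0.0015]  min rows 0.1
```

View pics/w6.png

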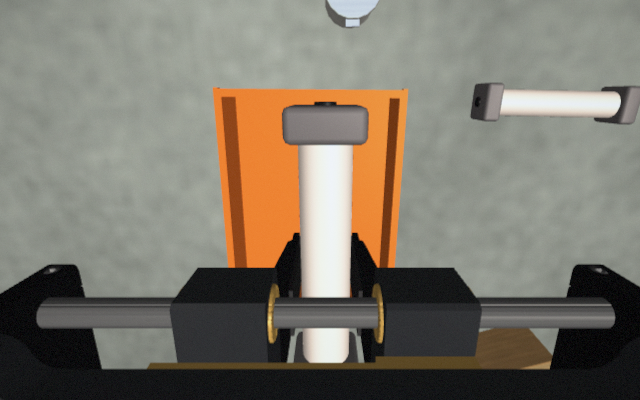

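```bash
python3 -m creep '[[[-0.06,-0.04,0,0,0.004,0],[-0.06,-0.04,0,0,0,0],[0,0,0.15,0,0,0],[0,0,0.15,0,0,0],[0,0,0.15,0,0,0],[0,0,0.15,0,0,0],[0,0,0,0,0,0]]]'; python3 plan.py 0.4 -0.353 0.043 -1
```

```text
clock: 11.12
tcp_pos: [0.4014, -0.3541, 0.1147]
eef_rot: [0.699, 0.715, 0.0, 0.006]
wrist_force: [-0.9, 1.1, -1.2]
opening: 0.0254
t 11.12 tcp [ 0.4014 -0.3541  0.1147] jaw 1.3->-1.0 F [-0.9  1.1 -1.2] T [-0.05  0.06  0.02] open 0.0254
 shift_now [ 0.009 -0.01   0.358]  min rows 1.7 | shift_after_turn [ 0.006 -0.007  0.358]
 turn [0.0029 0.0028 0.0126]  min rows 0.3
```

```bash
python3 -m creep '[[[0,0,0.12,0.003,0.003,0.012],[0,0,0.12,0,0,0],[0,0,0.11,0,0,0],[0,0,0,0,0,0],[0,0,0,0,0,0]]]'; python3 plan.py 0.4 -0.353 0.043 -1
```

```text
clock: 11.53
tcp_pos: [0.4036, -0.3564, 0.0484]
eef_rot: [0.708, 0.706, -0.0, 0.001]
wrist_force: [0.2, 0.5, 0.5]
opening: 0.025
t 11.53 tcp [ 0.4036 -0.3564  0.0484] jaw -0.2->-1.0 F [0.2 0.5 0.5] T [-0.09  0.06  0.02] open 0.0250
 shift_now [ 0.017 -0.018  0.027]  min rows 0.2 | shift_after_turn [ 0.017 -0.018  0.027]
 turn [0.0006 0.0007 0.0045]  min rows 0.1
```

```bash
python3 -m creep '[[[0.015,-0.018,0.045,0,0,0],[0,0,0,0,0,0],[0,0,0,0,0,0]]]'; python3 -m creep '[[[0,0,0,0,0,0],[0,0,0,0,0,0],[0,0,0,0,0,0],[0,0,0,0,0,0],[0,0,-0.12,0,0,0],[0,0,-0.18,0,0,0],[0,0,-0.2,0,0,0],[0,0,-0.2,0,0,0]]]' 0.4;  python3 -m creep '[[[0,0,-0.2,0,0,0],[0,0,-0.1,0,0,0],[0,0,0,0,0,0]]]'; python3 - <<'E'
from h import *
import plan; plan.plan(.651,-.2615,.26,87.5)
snap('wrist','w7');snap('top','top7')
E
```

```text
clock: 11.78
tcp_pos: [0.401, -0.3544, 0.0432]
eef_rot: [0.707, 0.707, -0.0, 0.004]
wrist_force: [0.4, -1.7, -0.4]
opening: 0.0253
clock: 12.45
tcp_pos: [0.3986, -0.3519, 0.1839]
eef_rot: [0.707, 0.707, 0.0, -0.001]
wrist_force: [0.0, -0.7, -0.1]
opening: 0.0571
clock: 12.7
tcp_pos: [0.3995, -0.3527, 0.2549]
eef_rot: [0.707, 0.707, -0.0, 0.004]
wrist_force: [-0.5, -0.2, -0.9]
opening: 0.0574
t 12.70 tcp [ 0.3995 -0.3527  0.2549] jaw 0.0->87.5 F [-0.5 -0.2 -0.9] T [-0.06  0.08 -0.03] open 0.0574
 shift_now [ 0.455  1.258 -0.021]  min rows 6.4 | shift_after_turn [-1.237  0.51  -0.025]
 turn [-1.000e-04  3.100e-03 -4.859e-01]  min rows 12.2
```

View pics/w7.png

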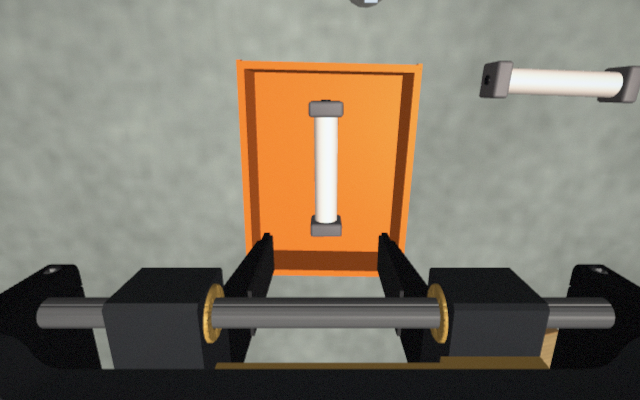

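View pics/top7.png

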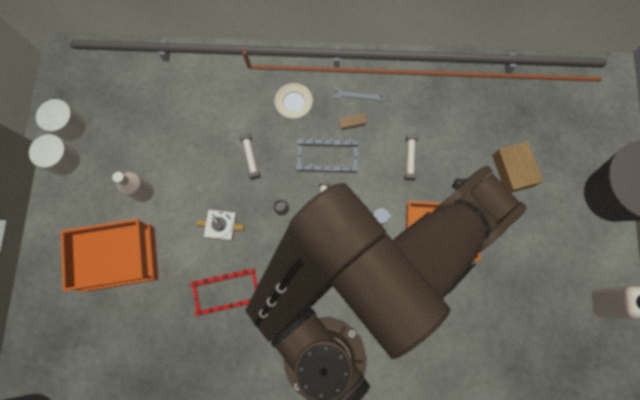

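```bash
python3 -m creep '[[[0.062,0.175,0,0,0,0],[0.062,0.175,0,0,0,0],[0.062,0.175,0,0,0,0],[0.062,0.175,0,0,0,0],[0.062,0.175,0,0,0,0],[0.062,0.175,0,0,0,0],[0.062,0.175,0,0,0,0],[0,0,0,0,0,-0.039]]]';python3 -m creep '[[[0,0,0,0,0,-0.0395],[0,0,0,0,0,-0.0395],[0,0,0,0,0,-0.0395],[0,0,0,0,0,-0.0395],[0,0,0,0,0,-0.0395],[0,0,0,0,0,-0.0395],[0,0,0,0,0,-0.0395],[0,0,0,0,0,-0.0395]]]'; python3 plan.py 0.651 -0.2615 0.22 87.5
```

```text
clock: 13.47
tcp_pos: [0.6497, -0.2598, 0.2312]
eef_rot: [0.666, 0.746, -0.002, -0.01]
wrist_force: [0.7, -1.2, -0.3]
opening: 0.057
clock: 14.13
tcp_pos: [0.648, -0.2546, 0.2037]
eef_rot: [0.225, 0.974, 0.007, -0.026]
wrist_force: [0.3, -0.1, 0.3]
opening: 0.0568
t 14.13 tcp [ 0.648  -0.2546  0.2037] jaw 64.0->87.5 F [ 0.3 -0.1  0.3] T [-0.04 -0.01  0.  ] open 0.0568
 shift_now [-0.024 -0.024 -0.083]  min rows 0.4 | shift_after_turn [-0.017 -0.034 -0.082]
 turn [ 0.0041 -0.0167 -0.1303]  min rows 3.3
```

```bash
python3 -m creep '[[[-0.02,-0.024,-0.08,0.002,-0.008,-0.035],[0,0,0,0.002,-0.008,-0.035],[0,0,0,0,0,-0.035],[0,0,0,0,0,-0.025],[0,0,0,0,0,0],[0,0,0,0,0,0]]]';  python3 - <<'E'
from carts import *
import plan; plan.plan(.651,-.2615,.12,87.5)
d=snap('wrist','w8'); show(d)
E
```

```text
clock: 14.63
tcp_pos: [0.6468, -0.2598, 0.202]
eef_rot: [0.009, 1.0, 0.003, -0.012]
wrist_force: [0.0, -0.4, -0.5]
opening: 0.0567
t 14.63 tcp [ 0.6468 -0.2598  0.202 ] jaw 88.9->87.5 F [ 0.  -0.4 -0.5] T [ 0.02 -0.01  0.06] open 0.0567
 shift_now [-0.031 -0.011  0.409]  min rows 2.0 | shift_after_turn [-0.021 -0.008  0.41 ]
 turn [ 0.0017 -0.0075  0.0079]  min rows 0.3
px [489.7  42. ] [358.1  73.2] L 135 W 60 mid [ 0.5296 -0.1685] len 0.1202 ang 101.6
px [545.   84.4] [432.4 138.6] L 125 W 108 mid [ 0.5785 -0.105 ] len 0.1117 ang 115.2
px [387.  134.3] [368.6 295.7] L 163 W 144 mid [ 0.6842 -0.2069] len 0.1744 ang 175.0
px [525.3 126.8] [516.1 214.3] L 88 W 45 mid [ 0.6367 -0.0661] len 0.0879 ang 1.7
px [193.4 219.4] [303.6 238.6] L 112 W 57 mid [ 0.6909 -0.3389] len 0.1143 ang 78.2
```

View pics/w8.png

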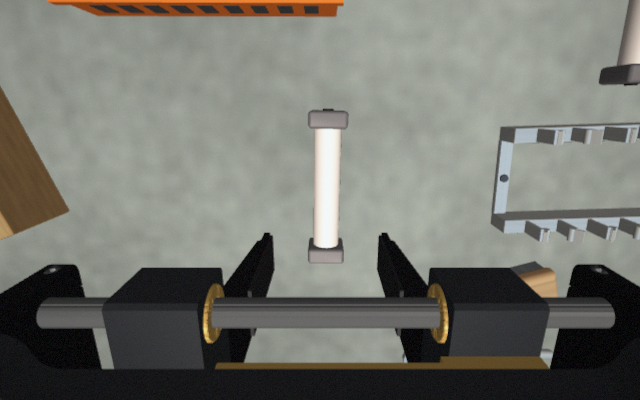

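```bash
sed -i 's/hsv\[...,2\]>165/hsv[...,2]>205/' carts.py; python3 - <<'E'
from carts import *
d=load('w8'); show(d); print(); show(load('w4'))
P,Q=onplane(d,327.5,128,.018),onplane(d,326,246,.018); v=Q-P; print((P+Q)/2,np.linalg.norm(v),np.degrees(np.arctan2(v[1],v[0])))
E
```

```text
px [327.6 128.9] [326.3 247.1] L 118 W 23 mid [ 0.6519 -0.2578] len 0.1215 ang 178.3

px [350.   0.] [350.  72.] L 72 W 20 mid [0.5031 0.0259] len 0.0691 ang 179.6
px [564.4 102.7] [577.  203.1] L 101 W 21 mid [0.6341 0.2791] len 0.1217 ang 16.5
px [284.4 120.4] [292.1 228.3] L 108 W 21 mid [ 0.6511 -0.0473] len 0.1291 ang 0.7
px [ 96.8 128.5] [114.2 230.1] L 103 W 20 mid [ 0.651  -0.2625] len 0.1226 ang 177.8
[ 0.65085209 -0.25804133  0.018     ] 0.12116867631340932 -1.7383653026281038
```

```bash
python3 -m creep '[[[-0.02,0.008,0.17,0.001,-0.007,0.004],[0,0,0.17,0,0,0],[0,0,0.17,0,0,0],[0,0,0,0,0,0],[0,0,0,0,0,0]]]';  python3 - <<'E'
from carts import *
import plan; plan.plan(.6515,-.258,.029,88.3)
d=snap('wrist','w9'); show(d)
E
```

```text
clock: 15.1
tcp_pos: [0.6501, -0.2578, 0.0947]
eef_rot: [0.022, 1.0, 0.001, -0.001]
wrist_force: [1.0, 0.1, 0.7]
opening: 0.057
t 15.10 tcp [ 0.6501 -0.2578  0.0947] jaw 87.4->88.3 F [1.  0.1 0.7] T [-0.   -0.01 -0.03] open 0.0570
 shift_now [-0.008 -0.002  0.328]  min rows 1.6 | shift_after_turn [-0.007 -0.001  0.328]
 turn [ 0.0008 -0.0005 -0.0048]  min rows 0.1
px [324.5 133. ] [324.5 296. ] L 163 W 35 mid [ 0.6512 -0.2588] len 0.1193 ang 177.4
```

```bash
python3 -c "
from h import *
print(tri(load('w8'),(327.6,128.9),load('w9'),(324.5,133)))"; python3 -m creep '[[[-0.008,-0.002,0.13,0,0,-0.005],[0,0,0.12,0,0,0],[0,0,0.08,0,0,0],[0,0,0,0,0,0],[0,0,0,0,0,0]]]';  python3 plan.py .6515 -.2583 .029 88.3
```

```text
(array([ 0.59051216, -0.25613005,  0.0283183 ]), np.float64(0.000229204403745309))
clock: 15.57
tcp_pos: [0.6559, -0.2602, 0.0371]
eef_rot: [0.016, 1.0, -0.001, 0.005]
wrist_force: [0.5, -0.4, 0.4]
opening: 0.0569
t 15.57 tcp [ 0.6559 -0.2602  0.0371] jaw 88.2->88.3 F [ 0.5 -0.4  0.4] T [0.08 0.01 0.01] open 0.0569
 shift_now [0.023 0.009 0.04 ]  min rows 0.2 | shift_after_turn [0.022 0.009 0.041]
 turn [-0.0008  0.003  -0.0008]  min rows 0.1
```

```bash
python3 -m creep '[[[0.023,0.009,0.045,0,0.003,0],[0,0,0,0,0,0],[0,0,0,0,0,0]]]';  python3 plan.py .6515 -.2583 .029 88.3
```

```text
clock: 15.82
tcp_pos: [0.6528, -0.2591, 0.0326]
eef_rot: [0.016, 1.0, -0.003, 0.002]
wrist_force: [0.6, 0.1, 0.6]
opening: 0.0574
t 15.82 tcp [ 0.6528 -0.2591  0.0326] jaw 88.1->88.3 F [0.6 0.1 0.6] T [ 0.03 -0.01  0.02] open 0.0574
 shift_now [0.007 0.004 0.018]  min rows 0.1 | shift_after_turn [0.007 0.004 0.018]
 turn [-0.0017  0.0015 -0.001 ]  min rows 0.1
```

```bash
python3 -m creep '[[[0.007,0.004,0.018,-0.002,0.001,0],[0,0,0,0,0,0],[0,0,0,0,0,0],[0,0,0,0,0,0],[0,0,0,0,0,0],[0,0,0,0,0,0],[0,0,0,0,0,0]]]' 1;  python3 plan.py .6515 -.2583 .029 88.3;python3 -m creep '[[[0,0,-0.12,0,0,0],[0,0,-0.18,0,0,0],[0,0,-0.19,0,0,0],[0,0,-0.19,0,0,0],[0,0,-0.1,0,0,0],[0,0,0,0,0,0]]]'; python3 plan.py .644 -.044 .2 90.5
```

```text
clock: 16.4
tcp_pos: [0.6522, -0.2586, 0.0314]
eef_rot: [0.017, 1.0, 0.0, 0.002]
wrist_force: [-0.1, -0.3, 0.2]
opening: 0.0252
t 16.40 tcp [ 0.6522 -0.2586  0.0314] jaw 88.1->88.3 F [-0.1 -0.3  0.2] T [ 0.05 -0.02 -0.01] open 0.0252
 shift_now [0.003 0.001 0.012]  min rows 0.1 | shift_after_turn [0.003 0.001 0.012]
 turn [ 0.0001  0.0014 -0.0011]  min rows 0.0
clock: 16.9
tcp_pos: [0.6504, -0.2581, 0.1905]
eef_rot: [0.017, 1.0, 0.002, -0.001]
wrist_force: [-0.1, -0.2, -1.0]
opening: 0.0254
t 16.90 tcp [ 0.6504 -0.2581  0.1905] jaw 88.1->90.5 F [-0.1 -0.2 -1. ] T [-0.   -0.04 -0.  ] open 0.0254
 shift_now [ 0.067  1.069 -0.043]  min rows 5.1 | shift_after_turn [ 0.023  1.071 -0.047]
 turn [ 0.0011 -0.0008 -0.0133]  min rows 0.3
```

```bash
python3 -m creep '[[[0.008,0.178,0,0,0,-0.013],[0.006,0.178,0,0,0,0],[0.004,0.178,0,0,0,0],[0.004,0.178,0,0,0,0],[0.004,0.178,0,0,0,0],[0.004,0.175,0,0,0,0],[0,0,0,0,0,0],[0,0,0,0,0,0]]]'; python3 plan.py .6445 -.0437 .11 90.5; python3 - <<'E'
from h import *
snap('wrist','w10')
E
```

```text
clock: 17.57
tcp_pos: [0.6414, -0.0377, 0.1853]
eef_rot: [-0.003, 1.0, 0.002, -0.003]
wrist_force: [0.3, -0.2, -1.7]
opening: 0.0254
t 17.57 tcp [ 0.6414 -0.0377  0.1853] jaw 90.3->90.5 F [ 0.3 -0.2 -1.7] T [0.02 0.02 0.01] open 0.0254
 shift_now [-0.018 -0.031  0.376]  min rows 1.8 | shift_after_turn [-0.015 -0.03   0.377]
 turn [ 0.001 -0.002 -0.001]  min rows 0.1
```

View pics/w10.png

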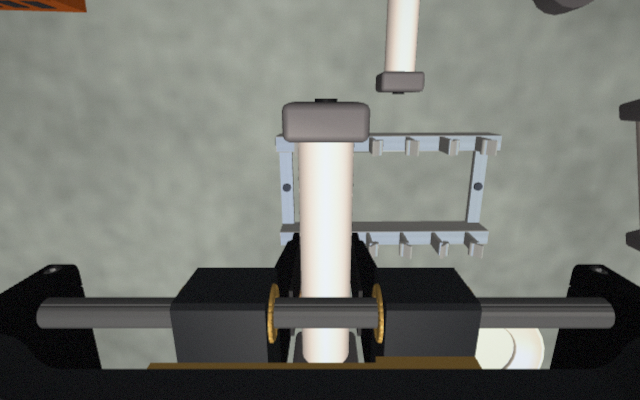

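```bash
python3 -m creep '[[[-0.015,-0.03,0.13,0.001,-0.002,0],[0,0,0.13,0,0,0],[0,0,0.13,0,0,0],[0,0,0,0,0,0],[0,0,0,0,0,0]]]'; python3 plan.py .6445 -.0437 .085 90.5
```

```text
clock: 18.03
tcp_pos: [0.6449, -0.0485, 0.1038]
eef_rot: [-0.001, 1.0, -0.0, 0.001]
wrist_force: [0.2, 0.5, -0.7]
opening: 0.0253
t 18.03 tcp [ 0.6449 -0.0485  0.1038] jaw 90.1->90.5 F [ 0.2  0.5 -0.7] T [0.02 0.03 0.03] open 0.0253
 shift_now [0.002 0.024 0.094]  min rows 0.5 | shift_after_turn [0.002 0.024 0.094]
 turn [-0.0001  0.0004 -0.0023]  min rows 0.1
```

```bash
python3 -m creep '[[[0.002,0.026,0.05,0,0,-0.003],[0,0,0.05,0,0,0],[0,0,0,0,0,0],[0,0,0,0,0,0]]]'; python3 plan.py .6445 -.0437 .0554 90.5
```

```text
clock: 18.37
tcp_pos: [0.6456, -0.0448, 0.0847]
eef_rot: [-0.005, 1.0, -0.0, 0.002]
wrist_force: [0.2, 0.2, -1.5]
opening: 0.0255
t 18.37 tcp [ 0.6456 -0.0448  0.0847] jaw 90.6->90.5 F [ 0.2  0.2 -1.5] T [ 0.03  0.01 -0.01] open 0.0255
 shift_now [0.006 0.006 0.147]  min rows 0.7 | shift_after_turn [0.005 0.006 0.147]
 turn [-0.0003  0.0014  0.0004]  min rows 0.0
```

```bash
python3 -m creep '[[[0.005,0.006,0.05,0,0.001,0],[0,0,0.05,0,0,0],[0,0,0.05,0,0,0]]]'; python3 plan.py .6445 -.0437 .0554 90.5
```

```text
clock: 18.62
tcp_pos: [0.6475, -0.0435, 0.0585]
eef_rot: [-0.005, 1.0, -0.001, 0.005]
wrist_force: [-0.1, 1.9, -1.4]
opening: 0.0252
t 18.62 tcp [ 0.6475 -0.0435  0.0585] jaw 90.6->90.5 F [-0.1  1.9 -1.4] T [ 0.23  0.   -0.01] open 0.0252
 shift_now [ 0.015 -0.001  0.015]  min rows 0.1 | shift_after_turn [ 0.015 -0.001  0.015]
 turn [-0.0007  0.0033  0.0004]  min rows 0.1
```

```bash
python3 -m creep '[[[0.015,0,0.015,0,0.003,0],[0,0,0.01,0,0,0],[0,0,0,0,0,0]]]'; python3 plan.py .6445 -.0437 .0554 90.5
```

```text
clock: 18.87
tcp_pos: [0.6456, -0.0434, 0.0557]
eef_rot: [-0.005, 1.0, -0.002, 0.002]
wrist_force: [0.1, 0.1, -0.4]
opening: 0.0251
t 18.87 tcp [ 0.6456 -0.0434  0.0557] jaw 90.6->90.5 F [ 0.1  0.1 -0.4] T [ 0.04  0.02 -0.03] open 0.0251
 shift_now [ 0.006 -0.002  0.001]  min rows 0.0 | shift_after_turn [ 0.006 -0.002  0.001]
 turn [-0.001   0.0014  0.0006]  min rows 0.0
```

```bash
python3 -m creep '[[[0.004,0,0.025,0,0,0],[0,0,0.02,0,0,0]]]'; python3 -m creep '[[[0,0,0,0,0,0],[0,0,0,0,0,0],[0,0,0,0,0,0],[0,0,-0.03,0,0,0],[0,0,-0.1,0,0,0],[0,0,-0.2,0,0,0],[0,0,-0.2,0,0,0],[0,0,-0.2,0,0,0]]]' 0.45; python3 -m creep '[[[0,0,-0.2,0,0,0],[0.05,0.1,-0.05,0,0,0],[0,0,0,0,0,0],[0,0,0,0,0,0]]]'; python3 - <<'E'
from carts import *
import plan; plan.plan(.64,.01,.26,90)
d=snap('wrist','w11'); show(d); print(); show(d,.042)
E
```

```text
clock: 19.03
tcp_pos: [0.6467, -0.0434, 0.0525]
eef_rot: [-0.005, 1.0, -0.002, 0.005]
wrist_force: [-13.4, 2.9, 38.4]
opening: 0.0252
clock: 19.7
tcp_pos: [0.6413, -0.0421, 0.1946]
eef_rot: [-0.006, 1.0, -0.001, -0.004]
wrist_force: [0.1, 0.7, 0.1]
opening: 0.0522
clock: 20.03
tcp_pos: [0.6327, -0.0221, 0.2569]
eef_rot: [-0.005, 1.0, -0.002, 0.002]
wrist_force: [0.2, -0.6, -0.6]
opening: 0.0524
t 20.03 tcp [ 0.6327 -0.0221  0.2569] jaw 90.6->90.0 F [ 0.2 -0.6 -0.6] T [ 0.01 -0.03  0.03] open 0.0524
 shift_now [-0.038  0.16  -0.016]  min rows 0.8 | shift_after_turn [-0.036  0.161 -0.016]
 turn [-0.0012  0.0014  0.0033]  min rows 0.1
px [376.9  -0.5] [372.9  83.1] L 84 W 21 mid [0.499  0.0261] len 0.0790 ang 0.0
px [586.5 121.4] [592.4 221.2] L 100 W 21 mid [0.6341 0.2796] len 0.1214 ang 16.5
px [305.5 129. ] [305.5 237. ] L 108 W 21 mid [ 0.6522 -0.0465] len 0.1295 ang 179.6

px [376.9  -0.5] [372.9  83.1] L 84 W 21 mid [0.5023 0.023 ] len 0.0741 ang 0.0
px [586.5 121.4] [592.4 221.2] L 100 W 21 mid [0.629  0.2606] len 0.1138 ang 16.5
px [305.5 129. ] [305.5 237. ] L 108 W 21 mid [ 0.6459 -0.045 ] len 0.1214 ang 179.6
```

View pics/w11.png

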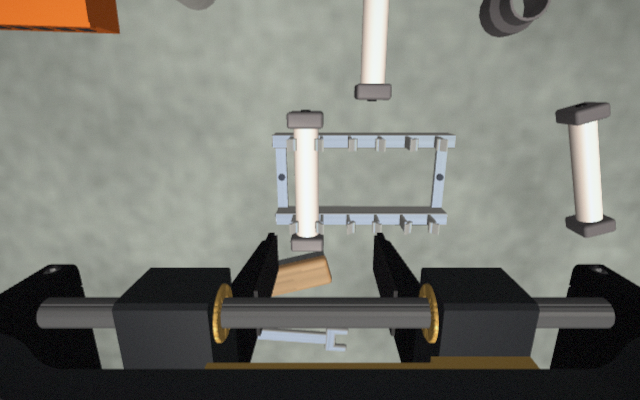

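```bash
python3 plan.py .485 .026 .21 90; python3 -m creep '[[[0.18,0.06,0.05,-0.001,0.001,0.003],[0.18,0.06,0.05,0,0,0],[0.18,0.06,0.05,0,0,0],[0.18,0.06,0.05,0,0,0],[0,0,0,0,0,0],[0,0,0,0,0,0]]]';  python3 - <<'E'
from carts import *
import plan; plan.plan(.485,.026,.11,90)
d=snap('wrist','w12'); show(d)
E
```

```text
t 20.08 tcp [ 0.6326 -0.022   0.2564] jaw 90.6->90.0 F [0.4 0.2 0.7] T [ 0.01 -0.01 -0.05] open 0.0522
 shift_now [0.736 0.248 0.229]  min rows 3.9 | shift_after_turn [0.738 0.24  0.232]
 turn [-0.0011  0.0011  0.0033]  min rows 0.1
clock: 20.58
tcp_pos: [0.48, 0.0252, 0.2066]
eef_rot: [0.001, 1.0, 0.0, -0.007]
wrist_force: [0.3, -0.3, 0.3]
opening: 0.0521
t 20.58 tcp [0.48   0.0252 0.2066] jaw 89.9->90.0 F [ 0.3 -0.3  0.3] T [-0.01 -0.04 -0.01] open 0.0521
 shift_now [-0.031  0.004  0.483]  min rows 2.3 | shift_after_turn [-0.025  0.004  0.483]
 turn [ 0.0002 -0.0042 -0.0005]  min rows 0.1
px [ 95. 130.] [136.5 171.5] L 59 W 49 mid [ 0.4475 -0.1807] len 0.0530 ang 39.6
px [325.5 125. ] [325.5 242. ] L 117 W 23 mid [0.4835 0.0248] len 0.1214 ang 179.9
```

View pics/w12.png

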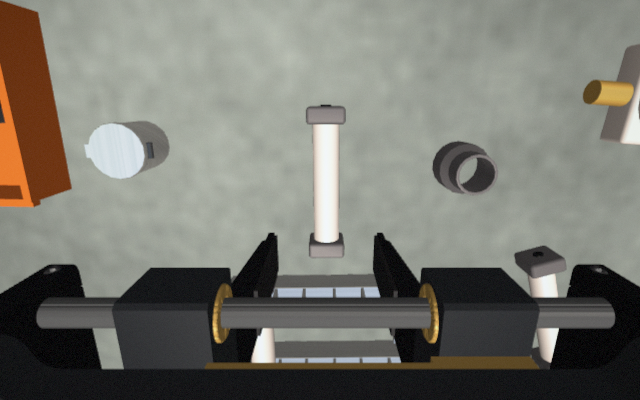

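```bash
python3 -m creep '[[[-0.018,0,0.19,0,-0.004,0],[0,0,0.19,0,0,0],[0,0,0.19,0,0,0],[0,0,0.19,0,0,0],[0,0,0,0,0,0],[0,0,0,0,0,0]]]'; python3 plan.py .4835 .0248 .030 90
```

```text
clock: 21.13
tcp_pos: [0.4914, 0.0223, 0.048]
eef_rot: [0.002, 1.0, -0.0, 0.002]
wrist_force: [-0.4, -0.0, 1.5]
opening: 0.0521
t 21.13 tcp [0.4914 0.0223 0.048 ] jaw 89.8->90.0 F [-0.4 -0.   1.5] T [0.03 0.02 0.02] open 0.0521
 shift_now [0.04  0.012 0.09 ]  min rows 0.5 | shift_after_turn [0.039 0.012 0.09 ]
 turn [-0.      0.0014 -0.0012]  min rows 0.0
```

```bash
python3 -m creep '[[[0.04,0.012,0.05,0,0.001,0],[0,0,0.05,0,0,0],[0,0,0,0,0,0],[0,0,0,0,0,0]]]'; python3 plan.py .4835 .0248 .030 90
```

```text
clock: 21.47
tcp_pos: [0.488, 0.0236, 0.0317]
eef_rot: [0.002, 1.0, -0.0, 0.004]
wrist_force: [-0.7, -1.0, -0.2]
opening: 0.0521
t 21.47 tcp [0.488  0.0236 0.0317] jaw 89.7->90.0 F [-0.7 -1.  -0.2] T [0.03 0.03 0.05] open 0.0521
 shift_now [0.022 0.006 0.008]  min rows 0.1 | shift_after_turn [0.022 0.006 0.009]
 turn [-0.0002  0.0023 -0.0015]  min rows 0.1
```

```bash
python3 -m creep '[[[0.022,0.006,0.006,0,0.002,0],[0,0,0,0,0,0],[0,0,0,0,0,0],[0,0,0,0,0,0],[0,0,0,0,0,0],[0,0,0,0,0,0],[0,0,0,0,0,0]]]' 1;  python3 plan.py .4835 .0248 .030 90;python3 -m creep '[[[0,0,-0.12,0,0,0],[0,0,-0.18,0,0,0],[0,0,-0.19,0,0,0],[0,0,-0.19,0,0,0],[0,0,-0.1,0,0,0],[0,0,0,0,0,0]]]'; python3 plan.py .6435 .080 .18 90.5
```

```text
clock: 22.05
tcp_pos: [0.486, 0.0246, 0.0348]
eef_rot: [0.002, 1.0, -0.001, 0.004]
wrist_force: [-1.1, -0.3, -0.9]
opening: 0.0254
t 22.05 tcp [0.486  0.0246 0.0348] jaw 89.7->90.0 F [-1.1 -0.3 -0.9] T [ 0.02  0.04 -0.04] open 0.0254
 shift_now [0.013 0.001 0.024]  min rows 0.1 | shift_after_turn [0.013 0.001 0.024]
 turn [-0.0004  0.0026 -0.0014]  min rows 0.1
clock: 22.55
tcp_pos: [0.4837, 0.0248, 0.1956]
eef_rot: [0.002, 1.0, -0.0, 0.001]
wrist_force: [0.7, 0.1, -0.6]
opening: 0.0253
t 22.55 tcp [0.4837 0.0248 0.1956] jaw 89.7->90.5 F [ 0.7  0.1 -0.6] T [ 0.01 -0.    0.05] open 0.0253
 shift_now [-0.798  0.28   0.079]  min rows 4.1 | shift_after_turn [-0.802  0.269  0.078]
 turn [-0.0002  0.0004 -0.0043]  min rows 0.1
```

```bash
python3 -m creep '[[[-0.19,0.065,0,0,0,-0.004],[-0.19,0.067,0,0,0,0],[-0.19,0.067,0,0,0,0],[-0.19,0.067,0,0,0,0],[-0.045,0.01,0.05,0,0,0],[0,0,0,0,0,0],[0,0,0,0,0,0]]]'; python3 plan.py .6455 .080 .11 90.5; python3 - <<'E'
from h import *
snap('wrist','w13')
E
```

```text
clock: 23.13
tcp_pos: [0.6475, 0.0835, 0.1798]
eef_rot: [-0.004, 1.0, -0.0, -0.002]
wrist_force: [-1.0, 0.5, -0.2]
opening: 0.0251
t 23.13 tcp [0.6475 0.0835 0.1798] jaw 90.4->90.5 F [-1.   0.5 -0.2] T [ 0.02  0.01 -0.02] open 0.0251
 shift_now [ 0.009 -0.017  0.349]  min rows 1.7 | shift_after_turn [ 0.01  -0.018  0.349]
 turn [-0.0002 -0.0012 -0.0004]  min rows 0.0
```

View pics/w13.png

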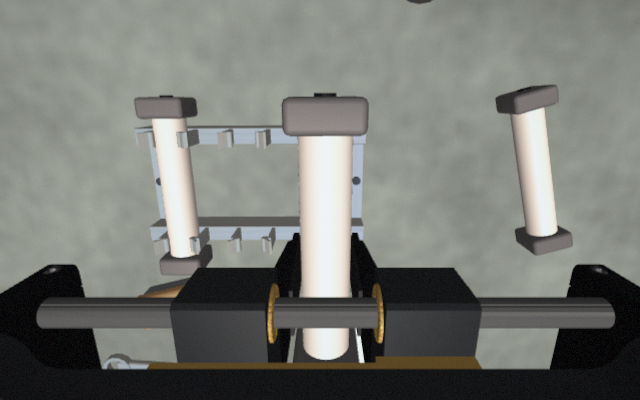

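```bash
python3 -m creep '[[[0.005,-0.018,0.15,0,-0.001,0],[0,0,0.15,0,0,0],[0,0,0.14,0,0,0],[0,0,0,0,0,0],[0,0,0,0,0,0]]]'; python3 plan.py .6455 .080 .088 90.5
```

```text
clock: 23.6
tcp_pos: [0.6414, 0.0774, 0.0919]
eef_rot: [-0.003, 1.0, -0.0, -0.0]
wrist_force: [0.0, -0.1, -0.1]
opening: 0.0257
t 23.60 tcp [0.6414 0.0774 0.0919] jaw 90.3->90.5 F [ 0.  -0.1 -0.1] T [ 0.01 -0.02 -0.02] open 0.0257
 shift_now [-0.02   0.013  0.019]  min rows 0.1 | shift_after_turn [-0.02   0.013  0.019]
 turn [-0.0003 -0.0002 -0.001 ]  min rows 0.0
```

```bash
python3 -m creep '[[[-0.022,0.014,0.015,0,0,0],[0,0,0,0,0,0],[0,0,0,0,0,0]]]'; python3 plan.py .6455 .080 .0588 90.5
```

```text
clock: 23.85
tcp_pos: [0.6464, 0.08, 0.093]
eef_rot: [-0.002, 1.0, -0.0, 0.001]
wrist_force: [0.5, -0.1, -0.7]
opening: 0.0256
t 23.85 tcp [0.6464 0.08   0.093 ] jaw 90.3->90.5 F [ 0.5 -0.1 -0.7] T [0.   0.05 0.01] open 0.0256
 shift_now [0.005 0.    0.171]  min rows 0.8 | shift_after_turn [0.005 0.    0.171]
 turn [-0.0003  0.0009 -0.0013]  min rows 0.0
```

```bash
python3 -m creep '[[[0.005,0,0.05,0,0.001,-0.001],[0,0,0.05,0,0,0],[0.004,0,0.05,0,0,0],[0.004,0,0.04,0,0,0]]]'; python3 plan.py .6455 .080 .0588 90.5
```

```text
clock: 24.18
tcp_pos: [0.6476, 0.0806, 0.0597]
eef_rot: [-0.004, 1.0, -0.0, 0.006]
wrist_force: [-0.5, 1.5, -1.6]
opening: 0.0254
t 24.18 tcp [0.6476 0.0806 0.0597] jaw 90.5->90.5 F [-0.5  1.5 -1.6] T [0.08 0.03 0.03] open 0.0254
 shift_now [ 0.01  -0.003  0.004]  min rows 0.1 | shift_after_turn [ 0.01  -0.003  0.004]
 turn [-0.0001  0.004  -0.0001]  min rows 0.1
```

```bash
python3 -m creep '[[[0.01,-0.003,0.01,0,0.004,0],[0,0,0.015,0,0,0],[0,0,0.015,0,0,0]]]'; python3 plan.py .6455 .080 .0588 90.5
```

```text
clock: 24.43
tcp_pos: [0.6479, 0.0806, 0.0568]
eef_rot: [-0.005, 1.0, 0.0, 0.004]
wrist_force: [-15.7, -0.6, 40.6]
opening: 0.0253
t 24.43 tcp [0.6479 0.0806 0.0568] jaw 90.5->90.5 F [-15.7  -0.6  40.6] T [-0.22  2.63  0.04] open 0.0253
 shift_now [ 0.012 -0.003 -0.01 ]  min rows 0.1 | shift_after_turn [ 0.012 -0.003 -0.01 ]
 turn [0.0001 0.0023 0.0003]  min rows 0.1
```

```bash
python3 -m creep '[[[0,0,0,0,0,0],[0,0,0,0,0,0],[0,0,0,0,0,0],[0,0,-0.03,0,0,0],[0,0,-0.1,0,0,0],[0,0,-0.2,0,0,0],[0,0,-0.2,0,0,0],[0,0,-0.2,0,0,0]]]' 0.45; python3 plan.py .634 .276 .22 106.5; python3 - <<'E'
from carts import *
d=snap('wrist','w14'); show(d,.042)
E
```

```text
clock: 25.1
tcp_pos: [0.6432, 0.0802, 0.1981]
eef_rot: [-0.005, 1.0, -0.0, -0.006]
wrist_force: [0.4, 0.8, -0.3]
opening: 0.0522
t 25.10 tcp [0.6432 0.0802 0.1981] jaw 90.6->106.5 F [ 0.4  0.8 -0.3] T [ 0.11  0.   -0.02] open 0.0522
 shift_now [ 0.038  0.979 -0.11 ]  min rows 4.7 | shift_after_turn [-0.234  0.952 -0.11 ]
 turn [ 0.0005 -0.004  -0.0886]  min rows 2.2
px [521.1 116. ] [535.8 234.3] L 119 W 25 mid [0.6292 0.2637] len 0.1137 ang 16.6
px [180.  122.7] [195.7 253.3] L 132 W 26 mid [ 0.6449 -0.0461] len 0.1234 ang 0.8
px [326. 125.] [326. 254.] L 129 W 26 mid [0.645  0.0802] len 0.1222 ang 0.6
px [399. 345.] [322. 345.] L 77 W 34 mid [0.8101 0.1181] len 0.0810 ang 90.6
```

View pics/w14.png

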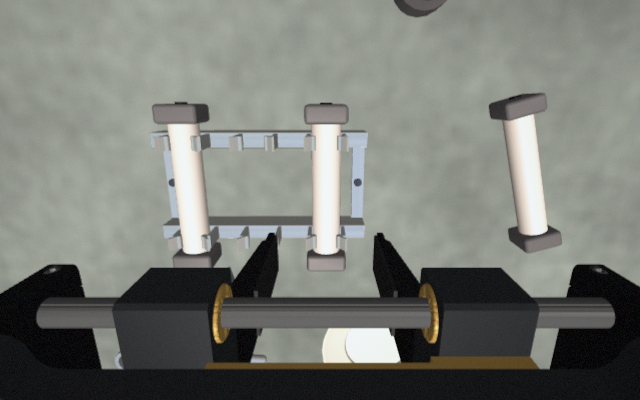

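Both are seated (left at px 185,185 and right at px 326,185; tube length matches 42 mm height). On to the third.

```bash
python3 -m creep '[[[0.01,0.19,-0.02,0,-0.004,0],[0.01,0.19,-0.02,0,0,0],[0.01,0.19,-0.02,0,0,0],[0.01,0.19,-0.02,0,0,-0.03],[0,0.16,-0.02,0,0,-0.03],[0,0,0,0,0,-0.028],[0,0,0,0,0,0],[0,0,0,0,0,0]]]';  python3 - <<'E'
from carts import *
import plan; plan.plan(.634,.276,.12,106.5)
d=snap('wrist','w15'); show(d)
E
```

```text
clock: 25.82
tcp_pos: [0.6337, 0.2713, 0.2324]
eef_rot: [-0.146, 0.989, -0.001, 0.01]
wrist_force: [0.2, -1.3, 0.4]
opening: 0.0526
t 25.82 tcp [0.6337 0.2713 0.2324] jaw 106.8->106.5 F [ 0.2 -1.3  0.4] T [ 0.05 -0.03 -0.01] open 0.0526
 shift_now [0.003 0.025 0.562]  min rows 2.7 | shift_after_turn [-0.008  0.022  0.562]
 turn [-0.0015  0.0063  0.0014]  min rows 0.2
px [ 3.5 25. ] [  3.5 154. ] L 129 W 7 mid [ 0.6507 -0.0642] len 0.1289 ang 0.5
px [139.2  64.9] [126.1 189. ] L 125 W 24 mid [0.6505 0.0649] len 0.1318 ang 1.0
px [330.5 115. ] [330.5 225. ] L 110 W 21 mid [0.6341 0.2753] len 0.1211 ang 17.0
px [209.1 251.8] [121.2 276.1] L 91 W 29 mid [0.7963 0.1203] len 0.1133 ang 123.3
```

View pics/w15.png

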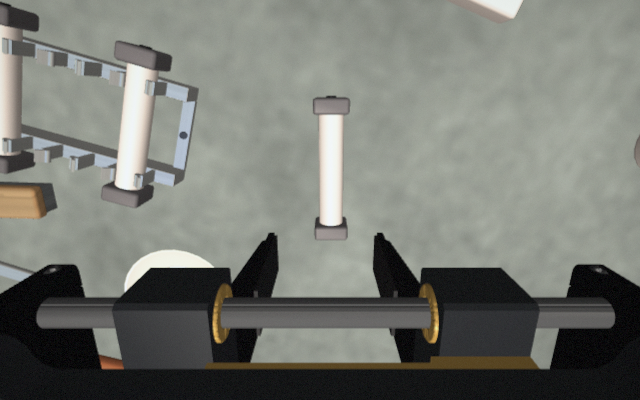

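```bash
python3 -m creep '[[[0,0.02,0.19,-0.001,0.006,0],[0,0,0.19,0,0,0],[0,0,0.19,0,0,0],[0,0,0.19,0,0,0],[0,0,0.1,0,0,0],[0,0,0,0,0,0],[0,0,0,0,0,0]]]'; python3 - <<'E'
from carts import *
import plan; plan.plan(.634,.2753,.032,106.9)
d=snap('wrist','w16'); show(d)
E
```

```text
clock: 26.45
tcp_pos: [0.6369, 0.2668, 0.0555]
eef_rot: [-0.132, 0.991, -0.001, 0.002]
wrist_force: [-0.3, 0.4, -0.2]
opening: 0.0524
t 26.45 tcp [0.6369 0.2668 0.0555] jaw 105.1->106.9 F [-0.3  0.4 -0.2] T [ 0.01  0.01 -0.  ] open 0.0524
 shift_now [0.003 0.045 0.117]  min rows 0.6 | shift_after_turn [0.002 0.045 0.117]
 turn [-0.0007  0.0012 -0.0098]  min rows 0.2
px [340.5 136. ] [340.5 296. ] L 160 W 43 mid [0.6227 0.2711] len 0.0968 ang 15.9
```

```bash
python3 -m creep '[[[0.003,0.048,0,0,0.001,-0.01],[0,0,0.06,0,0,0],[0,0,0.06,0,0,0],[0,0,0,0,0,0],[0,0,0,0,0,0]]]'; python3 plan.py .634 .2753 .031 106.9
```

```text
clock: 26.92
tcp_pos: [0.6364, 0.2771, 0.0362]
eef_rot: [-0.148, 0.989, -0.0, 0.005]
wrist_force: [0.5, -0.3, -0.1]
opening: 0.0526
t 26.92 tcp [0.6364 0.2771 0.0362] jaw 107.0->106.9 F [ 0.5 -0.3 -0.1] T [ 0.05 -0.04 -0.02] open 0.0526
 shift_now [ 0.014 -0.005  0.026]  min rows 0.1 | shift_after_turn [ 0.014 -0.005  0.026]
 turn [-0.0006  0.0032  0.0005]  min rows 0.1
```

```bash
python3 -m creep '[[[0.014,-0.005,0.026,0,0.003,0],[0,0,0,0,0,0],[0,0,0,0,0,0]]]'; python3 plan.py .634 .2753 .031 106.9;python3 -m creep '[[[0,0,0,0,0,0],[0,0,0,0,0,0],[0,0,0,0,0,0],[0,0,0,0,0,0],[0,0,0,0,0,0],[0,0,0,0,0,0]]]' 1;  python3 plan.py .634 .2753 .031 106.9
```

```text
clock: 27.17
tcp_pos: [0.634, 0.2753, 0.031]
eef_rot: [-0.148, 0.989, -0.001, 0.0]
wrist_force: [0.1, -0.9, -0.0]
opening: 0.0526
t 27.17 tcp [0.634  0.2753 0.031 ] jaw 107.0->106.9 F [ 0.1 -0.9 -0. ] T [-0.    0.03  0.01] open 0.0526
 shift_now [-0. -0. -0.]  min rows 0.0 | shift_after_turn [-0. -0. -0.]
 turn [-0.0006  0.0001  0.0005]  min rows 0.0
clock: 27.67
tcp_pos: [0.6343, 0.2753, 0.0316]
eef_rot: [-0.148, 0.989, -0.001, 0.001]
wrist_force: [0.6, -1.5, -1.8]
opening: 0.0253
t 27.67 tcp [0.6343 0.2753 0.0316] jaw 107.0->106.9 F [ 0.6 -1.5 -1.8] T [0.08 0.04 0.02] open 0.0253
 shift_now [0.001 0.001 0.003]  min rows 0.0 | shift_after_turn [0.001 0.001 0.003]
 turn [-0.0006  0.0003  0.0004]  min rows 0.0
```

```bash
python3 -m creep '[[[0,0,-0.12,0,0,0],[0,0,-0.18,0,0,0],[0,0,-0.19,0,0,0],[0,0,-0.19,0,0,0],[0,0,-0.1,0,0,0.03],[0,0,0,0,0,0.03],[0,0,0,0,0,0.03],[0,0,0,0,0,0]]]'; python3 plan.py .6438 .0182 .19 90.5
```

```text
clock: 28.33
tcp_pos: [0.6331, 0.2751, 0.1938]
eef_rot: [-0.001, 1.0, -0.001, -0.001]
wrist_force: [0.0, 0.1, -0.6]
opening: 0.0256
t 28.33 tcp [0.6331 0.2751 0.1938] jaw 90.1->90.5 F [ 0.   0.1 -0.6] T [0.02 0.02 0.01] open 0.0256
 shift_now [-0.052 -1.285  0.022]  min rows 6.2 | shift_after_turn [-0.042 -1.285  0.019]
 turn [-0.0009 -0.0006 -0.0022]  min rows 0.1
```

```bash
python3 -m creep '[[[-0.007,-0.185,0,0,0,-0.002],[-0.007,-0.185,0,0,0,0],[-0.007,-0.185,0,0,0,0],[-0.007,-0.185,0,0,0,0],[-0.007,-0.185,0,0,0,0],[-0.007,-0.185,0,0,0,0],[-0.005,-0.13,0,0,0,0],[0,0,0,0,0,0]]]'; python3 -m creep '[[[0,0,0,0,0,0]]]'; python3 plan.py .6438 .0182 .1 90.5;  python3 - <<'E'
from h import *
snap('wrist','w17')
E
```

```text
clock: 29.0
tcp_pos: [0.6451, 0.0194, 0.1908]
eef_rot: [-0.021, 1.0, -0.001, -0.003]
wrist_force: [0.6, 0.1, -1.6]
opening: 0.0254
clock: 29.08
tcp_pos: [0.645, 0.0182, 0.1903]
eef_rot: [-0.021, 1.0, -0.001, -0.004]
wrist_force: [0.7, 0.6, -0.7]
opening: 0.0254
t 29.08 tcp [0.645  0.0182 0.1903] jaw 92.4->90.5 F [ 0.7  0.6 -0.7] T [ 0.05  0.02 -0.01] open 0.0254
 shift_now [0.002 0.001 0.451]  min rows 2.2 | shift_after_turn [0.006 0.    0.451]
 turn [-0.0007 -0.0023  0.0106]  min rows 0.3
```

View pics/w17.png

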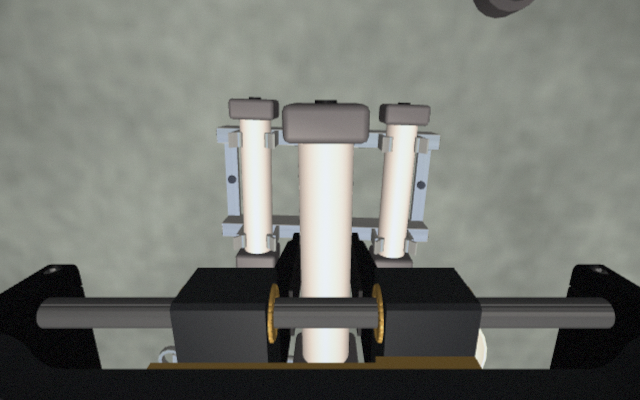

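```bash
python3 -m creep '[[[0,0,0.16,-0.001,-0.002,0.0105],[0,0,0.16,0,0,0],[0,0,0.13,0,0,0],[0,0,0,0,0,0],[0,0,0,0,0,0]]]'; python3 plan.py .6438 .0182 .087 90.5
```

```text
clock: 29.55
tcp_pos: [0.6455, 0.0239, 0.0986]
eef_rot: [-0.01, 1.0, 0.001, 0.001]
wrist_force: [0.5, 0.2, -1.1]
opening: 0.0255
t 29.55 tcp [0.6455 0.0239 0.0986] jaw 91.1->90.5 F [ 0.5  0.2 -1.1] T [ 0.02  0.01 -0.03] open 0.0255
 shift_now [ 0.009 -0.028  0.058]  min rows 0.3 | shift_after_turn [ 0.009 -0.028  0.058]
 turn [0.0003 0.0008 0.0034]  min rows 0.1
```

```bash
python3 -m creep '[[[0.009,-0.03,0.05,0,0.001,0.004],[0,0,0,0,0,0],[0,0,0,0,0,0]]]'; python3 plan.py .6438 .0182 .0556 90.5
```

```text
clock: 29.8
tcp_pos: [0.6447, 0.0194, 0.0907]
eef_rot: [-0.005, 1.0, 0.0, 0.001]
wrist_force: [-0.3, 0.6, -0.6]
opening: 0.0251
t 29.80 tcp [0.6447 0.0194 0.0907] jaw 90.5->90.5 F [-0.3  0.6 -0.6] T [ 0.02 -0.01  0.01] open 0.0251
 shift_now [ 0.005 -0.006  0.175]  min rows 0.8 | shift_after_turn [ 0.004 -0.006  0.175]
 turn [0.0003 0.0005 0.0003]  min rows 0.0
```

```bash
python3 -m creep '[[[0.005,-0.007,0.05,0,0,0],[0,0,0.05,0,0,0],[0.004,0,0.05,0,0,0],[0.004,0,0.04,0,0,0]]]'; python3 plan.py .6438 .0182 .0556 90.5
```

```text
clock: 30.13
tcp_pos: [0.6458, 0.0181, 0.0568]
eef_rot: [-0.005, 1.0, 0.0, 0.007]
wrist_force: [-1.0, 2.3, -2.0]
opening: 0.0255
t 30.13 tcp [0.6458 0.0181 0.0568] jaw 90.6->90.5 F [-1.   2.3 -2. ] T [ 0.33  0.05 -0.  ] open 0.0255
 shift_now [0.01  0.    0.006]  min rows 0.1 | shift_after_turn [0.01  0.    0.006]
 turn [0.0002 0.0046 0.0003]  min rows 0.1
```

```bash
python3 -m creep '[[[0.01,0,0.01,0,0.004,0],[0,0,0.015,0,0,0],[0,0,0.012,0,0,0]]]'; python3 -m creep '[[[0,0,0,0,0,0],[0,0,0,0,0,0],[0,0,0,0,0,0],[0,0,-0.03,0,0,0],[0,0,-0.1,0,0,0],[0,0,-0.2,0,0,0],[0,0,-0.2,0,0,0],[0,0,-0.2,0,0,0]]]' 0.5; python3 -m creep '[[[0.03,0,-0.15,0,0,0],[0,0,-0.15,0,0,0],[0,0,0,0,0,0],[0,0,0,0,0,0]]]'; python3 plan.py .397 .3525 .15 124.7; python3 - <<'E'
from carts import *
d=snap('wrist','w18'); show(d,.042); snap('top','top18'); snap('side','side18')
E
```

```text
clock: 30.38
tcp_pos: [0.6462, 0.0181, 0.0541]
eef_rot: [-0.005, 1.0, 0.0, 0.004]
wrist_force: [-10.8, 0.8, 28.8]
opening: 0.0252
clock: 31.05
tcp_pos: [0.6415, 0.0175, 0.1961]
eef_rot: [-0.005, 1.0, 0.001, -0.005]
wrist_force: [0.4, 0.6, -1.4]
opening: 0.0476
clock: 31.38
tcp_pos: [0.6371, 0.0171, 0.2688]
eef_rot: [-0.005, 1.0, 0.0, 0.001]
wrist_force: [-0.0, -0.2, -0.9]
opening: 0.0479
t 31.38 tcp [0.6371 0.0171 0.2688] jaw 90.5->124.7 F [-0.  -0.2 -0.9] T [0.06 0.07 0.04] open 0.0479
 shift_now [1.187 1.688 0.591]  min rows 10.3 | shift_after_turn [0.032 2.062 0.594]
 turn [-0.0002  0.0008 -0.1899]  min rows 4.8
px [267.7 122.8] [272.8 229.1] L 106 W 20 mid [ 0.645 -0.045] len 0.1219 ang 0.5
px [326. 124.] [326. 229.] L 105 W 20 mid [0.645  0.0173] len 0.1205 ang 0.6
px [386.  123.4] [380.  229.1] L 106 W 20 mid [0.6442 0.081 ] len 0.1212 ang 0.1
```

View pics/w18.png

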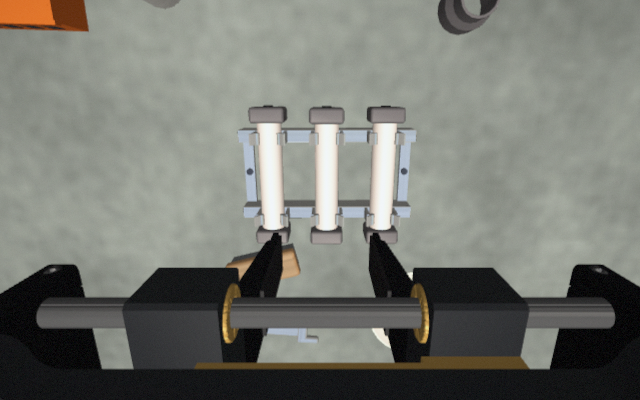

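View pics/side18.png

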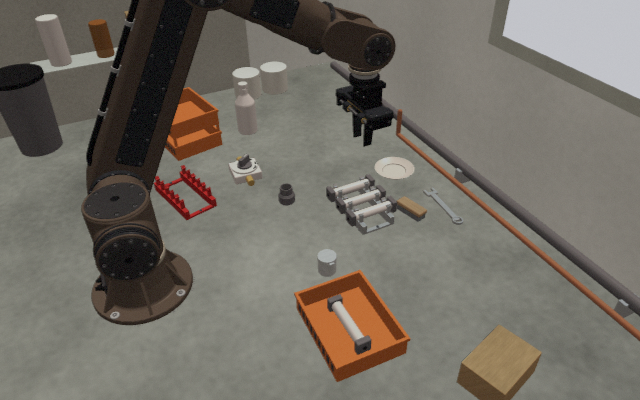

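```bash
python3 -m creep '[[[0.11,0.155,0,0,0,0],[0.11,0.155,0,0,0,0],[0.11,0.155,0,0,0,0],[0.11,0.155,0,0,0,0],[0.11,0.155,0,0,0,0],[0.11,0.155,0,0,0,0],[0.11,0.155,0,0,0,0],[0.11,0.155,0,0,0,0]]]' 0.4; python3 -m creep '[[[0.11,0.155,0.02,0,0,0],[0.11,0.155,0.02,0,0,0],[0,0,0,0,0,-0.038],[0,0,0,0,0,-0.038],[0,0,0,0,0,-0.038],[0,0,0,0,0,-0.038],[0,0,0,0,0,-0.03],[0,0,0,0,0,0]]]'; python3 plan.py .397 .3525 .15 125
```

```text
clock: 32.2
tcp_pos: [0.4526, 0.2663, 0.2541]
eef_rot: [0.001, 1.0, -0.002, -0.01]
wrist_force: [0.3, 0.9, -0.6]
opening: 0.0573
clock: 32.87
tcp_pos: [0.3966, 0.3362, 0.2349]
eef_rot: [-0.294, 0.956, -0.002, -0.021]
wrist_force: [-0.1, -0.2, -0.2]
opening: 0.0574
t 32.87 tcp [0.3966 0.3362 0.2349] jaw 124.2->125.0 F [-0.1 -0.2 -0.2] T [ 0.07  0.07 -0.01] open 0.0574
 shift_now [-0.065  0.063  0.423]  min rows 2.1 | shift_after_turn [-0.048  0.066  0.424]
 turn [ 0.0031 -0.0132 -0.0043]  min rows 0.4
```

```bash
python3 -m creep '[[[-0.05,0.066,0.14,0.003,-0.013,-0.004],[0,0,0.15,0,0,0],[0,0,0.13,0,0,0],[0,0,0,0,0,0],[0,0,0,0,0,0]]]'; python3 - <<'E'
from h import *
import plan; plan.plan(.397,.3525,.073,125)
d=snap('wrist','w19'); im=d['image'][110:280,240:410]; cv2.imwrite('pics/w19z.png',cv2.resize(im,None,fx=3,fy=3,interpolation=cv2.INTER_CUBIC))
E
```

```text
clock: 33.28
tcp_pos: [0.3958, 0.3522, 0.1447]
eef_rot: [-0.293, 0.956, -0.001, -0.002]
wrist_force: [0.4, 0.2, 1.3]
opening: 0.0571
t 33.28 tcp [0.3958 0.3522 0.1447] jaw 124.1->125.0 F [0.4 0.2 1.3] T [0.02 0.02 0.  ] open 0.0571
 shift_now [-0.007 -0.002  0.358]  min rows 1.7 | shift_after_turn [-0.006 -0.002  0.358]
 turn [-0.0001 -0.0012 -0.0051]  min rows 0.1
```

View pics/w19z.png

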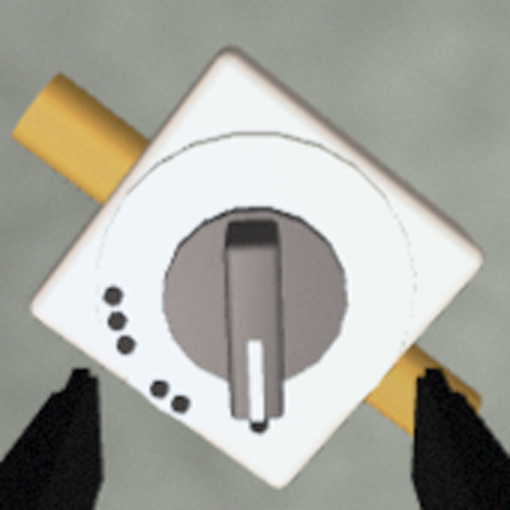

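Selector still at one dot. Descend and grip.

```bash
python3 -m creep '[[[-0.005,-0.002,0.12,0,-0.001,-0.005],[0,0,0.12,0,0,0],[0,0,0.1,0,0,0],[0,0,0,0,0,0],[0,0,0,0,0,0]]]'; python3 plan.py .397 .3525 .073 125
```

```text
clock: 33.75
tcp_pos: [0.4003, 0.354, 0.0816]
eef_rot: [-0.298, 0.955, 0.001, 0.004]
wrist_force: [0.2, 0.4, -0.1]
opening: 0.0572
t 33.75 tcp [0.4003 0.354  0.0816] jaw 124.6->125.0 F [ 0.2  0.4 -0.1] T [ 0.04  0.03 -0.01] open 0.0572
 shift_now [0.018 0.003 0.043]  min rows 0.2 | shift_after_turn [0.018 0.003 0.043]
 turn [-0.0001  0.0028 -0.002 ]  min rows 0.1
```

```bash
python3 -m creep '[[[0.018,0.003,0.045,0,0.003,-0.002],[0,0,0,0,0,0],[0,0,0,0,0,0]]]'; python3 plan.py .397 .3525 .073 125;python3 -m creep '[[[0,0,0,0,0,0],[0,0,0,0,0,0],[0,0,0,0,0,0],[0,0,0,0,0,0],[0,0,0,0,0,0],[0,0,0,0,0,0],[0,0,0,0,0,0],[0,0,0,0,0,0]]]' 1; python3 -m creep '[[[0,0,0,0,0,0]]]'; python3 plan.py .397 .3525 .073 85.7
```

```text
clock: 34.0
tcp_pos: [0.3982, 0.3531, 0.0757]
eef_rot: [-0.3, 0.954, 0.0, 0.002]
wrist_force: [-0.1, -0.3, 0.3]
opening: 0.0571
t 34.00 tcp [0.3982 0.3531 0.0757] jaw 125.0->125.0 F [-0.1 -0.3  0.3] T [0.09 0.01 0.03] open 0.0571
 shift_now [0.007 0.001 0.014]  min rows 0.1 | shift_after_turn [0.007 0.001 0.014]
 turn [-0.0001  0.001  -0.0003]  min rows 0.0
clock: 34.67
tcp_pos: [0.399, 0.3537, 0.0784]
eef_rot: [-0.3, 0.954, 0.001, 0.003]
wrist_force: [-0.0, 0.4, -0.1]
opening: 0.0128
clock: 34.75
tcp_pos: [0.399, 0.3537, 0.0784]
eef_rot: [-0.3, 0.954, 0.001, 0.003]
wrist_force: [-1.1, -0.9, 0.4]
opening: 0.0129
t 34.75 tcp [0.399  0.3537 0.0784] jaw 125.0->85.7 F [-1.1 -0.9  0.4] T [0.04 0.11 0.1 ] open 0.0129
 shift_now [0.012 0.001 0.027]  min rows 0.1 | shift_after_turn [ 0.009 -0.007  0.027]
 turn [0.0006 0.0022 0.2182]  min rows 5.5
```

```bash
python3 -m creep '[[[0,0,0,0,0,0.038],[0,0,0,0,0,0.038],[0,0,0,0,0,0.038],[0,0,0,0,0,0.038],[0,0,0,0,0,0.034],[0,0,0,0,0,0.03],[0,0,0,0,0,0],[0,0,0,0,0,0]]]'; python3 plan.py .397 .3525 .078 85.7
```

```text
clock: 35.42
tcp_pos: [0.3994, 0.3521, 0.0784]
eef_rot: [0.048, 0.999, 0.001, 0.003]
wrist_force: [-0.3, 0.5, 1.0]
opening: 0.0128
t 35.42 tcp [0.3994 0.3521 0.0784] jaw 84.5->85.7 F [-0.3  0.5  1. ] T [0.05 0.07 0.01] open 0.0128
 shift_now [0.012 0.001 0.002]  min rows 0.1 | shift_after_turn [0.012 0.001 0.002]
 turn [ 0.0004  0.0018 -0.0065]  min rows 0.2
```

```bash
python3 -m creep '[[[0,0,0,0,0,0],[0,0,0,0,0,0],[0,0,0,0,0,0],[0,0,0,0,0,0],[0,0,0,0,0,0],[0,0,0,0,0,0],[0,0,0,0,0,0],[0,0,0,0,0,0]]]' 0.6 ; python3 -m creep '[[[0,0,-0.1,0,0,0],[0,0,-0.2,0,0,0],[0,0,-0.2,0,0,0],[0,0,0,0,0,0],[0,0,0,0,0,0]]]'; python3 - <<'E'
from h import *
import plan; plan.plan(.397,.3525,.073,85.7)
d=snap('wrist','w20'); im=d['image'][110:280,240:410]; cv2.imwrite('pics/w20z.png',cv2.resize(im,None,fx=3,fy=3,interpolation=cv2.INTER_CUBIC))
E
```

```text
clock: 36.08
tcp_pos: [0.3993, 0.3522, 0.0781]
eef_rot: [0.043, 0.999, 0.001, 0.003]
wrist_force: [-0.6, -0.4, -1.2]
opening: 0.0375
clock: 36.5
tcp_pos: [0.3983, 0.3518, 0.181]
eef_rot: [0.043, 0.999, -0.001, 0.001]
wrist_force: [0.1, 0.1, -0.4]
opening: 0.038
t 36.50 tcp [0.3983 0.3518 0.181 ] jaw 85.1->85.7 F [ 0.1  0.1 -0.4] T [ 0.01  0.02 -0.01] open 0.0380
 shift_now [0.008 0.004 0.54 ]  min rows 2.6 | shift_after_turn [0.007 0.003 0.54 ]
 turn [-0.0004  0.0008 -0.0032]  min rows 0.1
```

View pics/w20z.png

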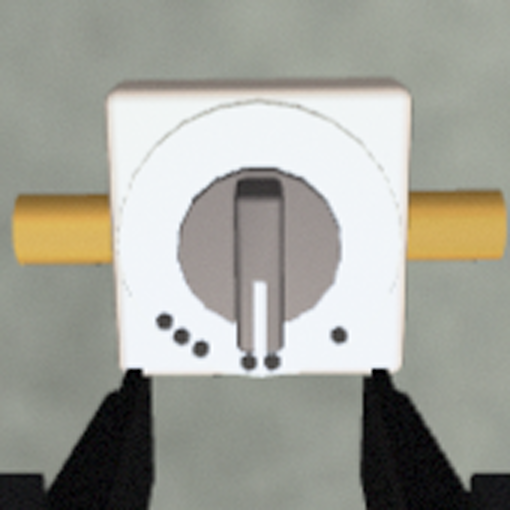

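Pointer at two dots (px ~327,230). Wait out more than 3 s.

```bash
Z='x'; python3 -m creep '[[[0.006,0.003,0,0,0,-0.003],[0,0,0,0,0,0],[0,0,0,0,0,0],[0,0,0,0,0,0],[0,0,0,0,0,0],[0,0,0,0,0,0],[0,0,0,0,0,0],[0,0,0,0,0,0]]]' >/dev/null; python3 -m creep '[[[0,0,0,0,0,0],[0,0,0,0,0,0],[0,0,0,0,0,0],[0,0,0,0,0,0],[0,0,0,0,0,0],[0,0,0,0,0,0],[0,0,0,0,0,0],[0,0,0,0,0,0]]]'>/dev/null;python3 -m creep '[[[0,0,0,0,0,0],[0,0,0,0,0,0],[0,0,0,0,0,0],[0,0,0,0,0,0],[0,0,0,0,0,0],[0,0,0,0,0,0],[0,0,0,0,0,0],[0,0,0,0,0,0]]]' >/dev/null;python3 -m creep '[[[0,0,0,0,0,0],[0,0,0,0,0,0],[0,0,0,0,0,0],[0,0,0,0,0,0],[0,0,0,0,0,0],[0,0,0,0,0,0],[0,0,0,0,0,0],[0,0,0,0,0,0]]]'; python3 -m creep '[[[0,0,0.15,0,0,0],[0,0,0.15,0,0,0],[0,0,0.14,0,0,0],[0,0,0.05,0,0,0],[0,0,0,0,0,0],[0,0,0,0,0,0]]]'; python3 plan.py .397 .3525 .073 85.2
```

```text
clock: 39.22
tcp_pos: [0.3961, 0.3519, 0.1762]
eef_rot: [0.037, 0.999, -0.003, -0.002]
wrist_force: [-0.5, 0.4, -0.3]
opening: 0.0378
clock: 39.72
tcp_pos: [0.3972, 0.3523, 0.0761]
eef_rot: [0.037, 0.999, -0.001, 0.0]
wrist_force: [0.8, 0.6, 0.1]
opening: 0.0377
t 39.72 tcp [0.3972 0.3523 0.0761] jaw 85.7->85.2 F [0.8 0.6 0.1] T [ 0.   -0.02 -0.01] open 0.0377
 shift_now [0.001 0.001 0.016]  min rows 0.1 | shift_after_turn [0.001 0.001 0.016]
 turn [-0.0007  0.0003  0.0029]  min rows 0.1
```

```bash
python3 -m creep '[[[0,0,0.016,0,0,0.002],[0,0,0,0,0,0],[0,0,0,0,0,0],[0,0,0,0,0,0],[0,0,0,0,0,0],[0,0,0,0,0,0],[0,0,0,0,0,0]]]' 1; python3 plan.py .397 .3525 .073 45.5; python3 -m creep '[[[0,0,0,0,0,0.038],[0,0,0,0,0,0.038],[0,0,0,0,0,0.038],[0,0,0,0,0,0.038],[0,0,0,0,0,0.034],[0,0,0,0,0,0.034],[0,0,0,0,0,0],[0,0,0,0,0,0]]]'; python3 plan.py .397 .3525 .073 45.5
```

```text
clock: 40.3
tcp_pos: [0.3981, 0.3524, 0.0757]
eef_rot: [0.04, 0.999, -0.0, 0.002]
wrist_force: [1.2, 1.1, -7.2]
opening: 0.0127
t 40.30 tcp [0.3981 0.3524 0.0757] jaw 85.4->45.5 F [ 1.2  1.1 -7.2] T [ 0.38 -0.06  0.11] open 0.0127
 shift_now [0.006 0.    0.014]  min rows 0.1 | shift_after_turn [ 0.005 -0.003  0.014]
 turn [0.0003 0.0014 0.2215]  min rows 5.6
clock: 40.97
tcp_pos: [0.3978, 0.3517, 0.0757]
eef_rot: [0.389, 0.921, -0.0, 0.002]
wrist_force: [0.2, 0.6, -5.6]
opening: 0.0131
t 40.97 tcp [0.3978 0.3517 0.0757] jaw 44.2->45.5 F [ 0.2  0.6 -5.6] T [-0.05 -0.26  0.01] open 0.0131
 shift_now [ 0.006 -0.     0.014]  min rows 0.1 | shift_after_turn [ 0.006 -0.     0.014]
 turn [ 0.0003  0.0013 -0.0074]  min rows 0.2
```

```bash
python3 -m creep '[[[0,0,0,0,0,0],[0,0,0,0,0,0],[0,0,0,0,0,0],[0,0,0,0,0,0],[0,0,-0.12,0,0,0],[0,0,-0.2,0,0,0],[0,0,-0.2,0,0,0],[0,0,-0.2,0,0,0]]]' 0.4; python3 -m creep '[[[0,0,0,0,0,0],[0,0,0,0,0,0],[0,0,0,0,0,0]]]'; python3 - <<'E'
from h import *
d=snap('wrist','w21'); im=d['image'][110:280,240:410]; cv2.imwrite('pics/w21z.png',cv2.resize(im,None,fx=3,fy=3,interpolation=cv2.INTER_CUBIC))
snap('side','side21'); d=snap('top','top21'); im=d['image'][90:280,180:500]
cv2.imwrite('pics/top21z.png',cv2.resize(im,None,fx=2.5,fy=2.5,interpolation=cv2.INTER_CUBIC))
E
```

```text
clock: 41.63
tcp_pos: [0.3953, 0.3507, 0.219]
eef_rot: [0.383, 0.924, -0.006, -0.001]
wrist_force: [0.4, 0.7, -0.3]
opening: 0.0559
clock: 41.88
tcp_pos: [0.3972, 0.3524, 0.228]
eef_rot: [0.382, 0.924, 0.001, 0.003]
wrist_force: [-0.6, -0.5, 0.1]
opening: 0.057
```

View pics/w21z.png

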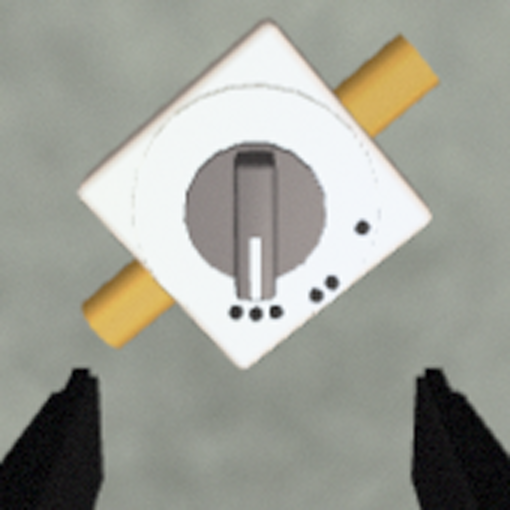

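View pics/side21.png

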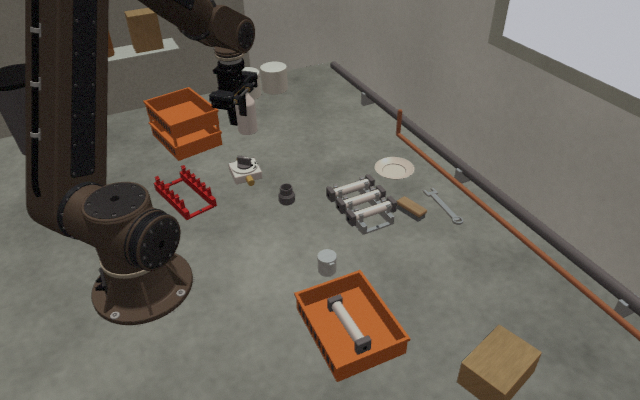

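View pics/top21z.png

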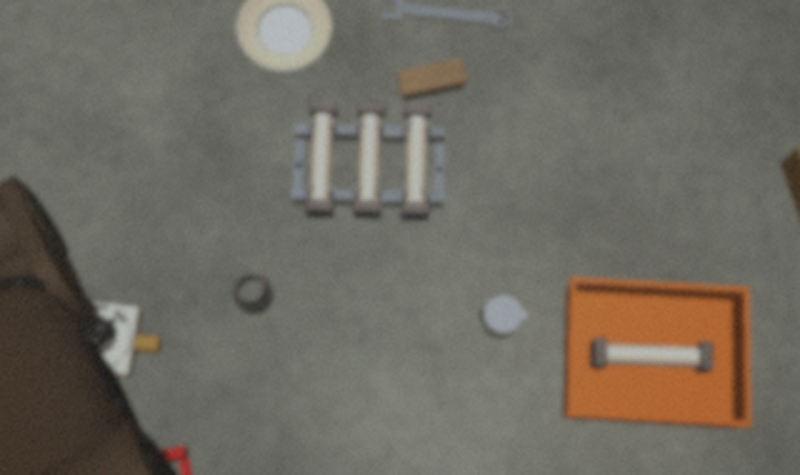

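```bash
python3 -c "
from h import *
print(readout.get_obs()['clock'], ticket.finish_job())"
```

```text
the job is handed in; nothing more can be done
42.0333 None
```

I changed the cartridges and handed the job in at 42 s on the robot's clock. No verdict is reported, so what follows is my own checking.

**What I did:**
- I turned the selector from three dots to one dot.
- I pulled the one spent cartridge out of the rack and laid it flat in the middle of the lone basket.
- I snapped all three fresh cartridges into the three places of the grey rack.
- I set the selector to two dots for more than 4 s, then to three dots, and raised the open gripper clear of everything.

**Last checks:**
- **Selector:** the pictures show the pointer on one dot before flushing, on two dots during it, and on three dots at the end.
- **Fresh cartridges:** each push ended on a hard stop at 29–41 N upward, more than the 10–20 N stated for the clips. The wrist limit is 120 N. In the picture, tube lengths of 120.5–121.9 mm at 42 mm height match the true 122 mm. Axes were within 0.5° of the rack, and centres were about 1–1.5 mm off along x.
- **Spent cartridge and bystanders:** the spent cartridge lies inside the basket. The can, reducer and brush look unmoved in the top and side pictures, though I did not measure them.

**Where checks disagreed:**
- Two two-view height checks were off because of poor pixel picks. One put the far end of the spent cartridge at 60 mm, while its near end gave 42 mm. The other put a floor cartridge at 28 mm instead of 18 mm. In both cases the near-end height or the tube length supported the stated values, and the grasps worked.
- Seating height comes from tube length and the hard stop only. The picture alone is good to about 3 mm.

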